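Unclip the long bar and lay it in the V-blocks

ROBOT

A 6-joint arm with a two-finger parallel gripper is mounted at the origin on a cart in front of the work surface, level with it; the furniture and walls round the work are solid. World frame = base frame: x ahead of the robot, y to its left, z up, the work surface at z = 0. Lengths are in m, angles in rad, forces in N, time in s.
With the tool pointing down it reaches from about 0.3 to 0.85 m from the base axis. Payload 4.2 kg.
Tool frame: the origin (TCP) lies midway between the tips of the shut fingers; the grasp point (between the pads) lies 19 mm behind it; y points along the fingers, z is the direction in which the jaws open and shut, and the axes are right-handed (so a half turn about y gives the same grasp; the last joint's range is limited). The gripper opens to 91 mm and grips with 3 to 60 N. Pads are 32 mm wide; open, the fingers measure 118 mm over their backs; the gripper's body (76 mm by 178 mm) begins 60 mm behind the grasp point.
Start: joints at [-1.312, 0.32, 1.565, -0, 1.257, -0.02], TCP at [0.158, -0.553, 0.214] pointing down, gripper open.
Joint ranges: [-3.11, 3.11], [-0.84, 2.01], [0.21, 2.61], [-1.34, 4.49], [0.05, 2.63], [-2.56, 2.56]. Speed limits (rad/s): [2.57, 2.57, 3.14, 3.14, 3.14, 3.14].

INTERFACE

Orientations are given as a unit quaternion [w, x, y, z].
In Python, from rig import r gives the robot as it stands.
- The arm moves only by the shell command python3 -m crank 'ROWS'. ROWS is JSON, a list of rows, each an object of numbers: "wx", "wy", "wz": the turn, a rotation vector about the tool's x, y, z in rad; "tx", "ty", "tz": the shift along the tool's x, y, z in cm; "grip": the opening, from 0 (shut) to 1 (fully open). In form: [{"wx": .., "wy": .., "wz": .., "tx": .., "ty": .., "tz": .., "grip": ..}, ...]. A call has 1 to 8 rows; each row shifts and turns the commanded pose from where the row before left it, along the tool's axes as they then stand; what a row does not reach is not made up. A row lasts 1/10 s, in which the tool goes at most 50 mm and 8.59 degrees, less where a joint would pass 70% of its speed; a pose out of reach is approached as far as the arm can. A call is refused whole if a number of a shift passes 5 or a number of a turn 0.15, either way. A call with a gripper value outside its range is refused whole. The fingers move at their own pace and stop on an object; the grip force is fixed at half the most. Time passes only in rows, so rows that do not move let the fingers close. It gives the time, the measured TCP pose, the force and the opening at its end, in the units of the state.
- r.observe(): the state, without advancing time (a new reading comes with each control period).
- r.get_image(name): name is "side" or "top"; returns the picture (420x560x3 uint8, blue, green, red); there is no depth.
- r.camera_model(name): a dict with "K" (3x3 intrinsics, pixels), "R" (3x3) and "t" (3): a world point X has camera coordinates R X + t. Camera axes: x right, y down, z forward; pixel columns grow to the right and rows downward; lengths in m; the calibration is good to about 2 mm. A picture is of the moment at which its call begins. camera_model takes no time and is no camera call.
- r.sign_off(): hands the job in, once; it reports no verdict.
The state is a dict: "clock": time; "joints": joint angles; "joint_vel": joint speeds; "joint_torque": joint torques, N m; "ee_pos": TCP position; "tool_rot": TCP orientation; "wrist_force": force on the tool from outside, world axes, zero at the start; "wrist_torque": the same for the moment, N m; "finger_gap": finger opening in m.
Only numpy, scipy, OpenCV 4.12 (cv2) and the standard library are available. Lean on these libraries where they do the work, as an engineer would, in place of code of your own. Each camera call takes 0.05 s, during which the arm holds its last target.

TASK

Snap the longer of the two steel bars out of its spring clips on the sloping stand and lower it into the two V-blocks on the base plate so that it lies along both Vs, about centred and right across both blocks, ready for marking. Keep hold of it until it lies there, then let go; leave the shorter bar in its clips.

Things in the scene. Friction and masses are not known exactly. Their poses are not given: they have to be found in the camera images.
- clip_stand: Fixed grey sheet-steel stand, 160 deep (x) x 225 wide (y) x 245 mm high; origin on the table. Its panel slopes up, away from the robot, 38 deg from level. In its frame the panel normal is (-0.616, 0, 0.788), up the slope (0.788, 0, 0.616). Two bars lie up the slope in rows at y = +45 and -45 mm, axes 34 mm off the panel, middles (grip points) at x 0, z 105 mm.
- clips_mid (a point): Point between the two rows at grip-point height (stand's x 0, y 0, z 105 mm). Each bar is held by two black C-shaped spring clips (16 mm along the bar, 28 mm across), centred 42 mm above and below its middle; their mouths open along the panel normal. Pulling a bar out that way takes about 10 to 15 N, and it is free after 25 mm.
- lamp_mid (a point): Middle of a fixed lamp tube (diameter 18, 215 mm long, along the stand's y) 131 mm above the clipped bars' grip points, on brackets at the stand's y = +-110 mm. A gripper pointing straight down onto a bar hits it; one held along the panel normal, leaning toward the robot, passes under it.
- long_bar: Loose round steel bar to be moved, diameter 20, length 160 mm, about 0.35 kg. Origin (grip point) at its middle, on its axis, midway between its two clips; x along the bar, up the slope while clipped; z out of the clip mouths while clipped. It is in either row.
- short_bar: The other steel bar, diameter 20, length 110 mm, to be left in its clips. Origin and axes as for the long bar.
- v_rest: Fixed base plate 140 (x) x 60 (y) x 8 mm with two steel V-blocks (each 28 along x, 44 wide, tops 38 mm above the table) centred 42 mm either side of its middle; the 90-degree Vs run along its x. Between the blocks the plate is bare for 56 mm. Origin on the table under its middle, z up.
- v_rest_seat (a point): Point over the middle of the base plate, 36 mm above the table, where the axis of a 20 mm bar lying in both Vs passes; axes as for the base plate.

How it is judged:
By the outcome, as a careful person would: the job done as asked, in the order asked, and still so for the second after the job is handed in, with the robot touching nothing.
It also fails if it takes over 58 s, if anything falls off the work surface, if the arm or the gripper's body presses on something with over 40 N, if the wrist force passes 120 N, or if a joint passes its speed limit or range.

## Working session

There is one attempt and no reset: what is moved stays moved. The work goes in short steps, Python scripts to look and compute and a shell command to move; the robot and the scene stay as the last step left them, time stands still between calls to the robot, and variables do not carry over. Pictures are saved under pics/ and viewed, and the job is handed in when it is done.

```bash
ls; mkdir -p pics; python3 - <<'E'
from rig import r
import cv2,numpy as np
print(r.observe())
for n in("side","top"):
    cv2.imwrite(f"pics/{n}0.png",r.get_image(n)); m=r.camera_model(n); print(n,np.round(m["K"],1).tolist(),np.round(m["R"],4).tolist(),np.round(m["t"],4).tolist(), "C",-np.array(m["R"]).T@np.array(m["t"]))
E
```

```text
pics
{'clock': 0.0, 'joints': array([-1.31196510e+00,  3.20310076e-01,  1.56567891e+00, -2.87040463e-05,
        1.25738807e+00, -1.99841577e-02]), 'joint_vel': array([-0.00193637, -0.00165234,  0.00024463,  0.00166608,  0.0010675 ,
       -0.00054474]), 'joint_torque': array([ 2.38582885e-03, -4.12455511e+01, -2.31969041e+01,  7.27650826e-02,
        4.57406673e-02, -1.40395091e-04]), 'ee_pos': array([ 0.15812138, -0.55230707,  0.21310989]), 'tool_rot': array([ 0.09817546, -0.09834495,  0.70087129, -0.69962081]), 'wrist_force': array([-0.20729174,  0.56950779, -0.87385418]), 'wrist_torque': array([ 0.01710315,  0.01165618, -0.04615895]), 'finger_gap': 0.09137067117984955}
side [[480.7, 0.0, 270.9], [0.0, 480.7, 212.8], [0.0, 0.0, 1.0]] [[-0.95, -0.3121, 0.0047], [-0.143, 0.4219, -0.8953], [0.2775, -0.8512, -0.4455]] [0.4954, 0.2408, 0.8438] C [0.27094432 0.77131539 0.58914289]
top [[511.7, 0.0, 281.3], [0.0, 511.7, 209.5], [0.0, 0.0, 1.0]] [[-0.0261, -0.9996, 0.0101], [-0.9977, 0.0255, -0.0631], [0.0628, -0.0118, -0.998]] [-0.0581, 0.5418, 1.3606] C [ 0.45365812 -0.05590241  1.39258961]
```

View pics/side0.png

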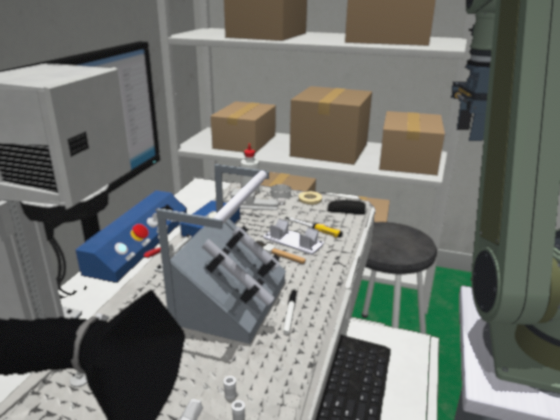

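View pics/top0.png

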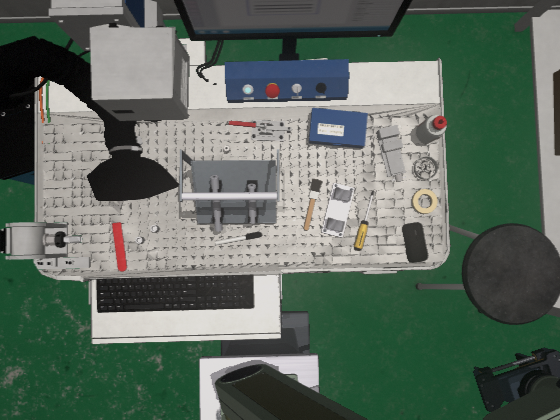

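The side view shows the stand around (225,265) and the V-rest at (293,236). In the top view the stand is around (230,190), with its lamp tube near row 195, and the V-rest is around (339,209). I'll zoom in on both.

```bash
python3 - <<'E'
import cv2
t=cv2.imread("pics/top0.png"); s=cv2.imread("pics/side0.png")
cv2.imwrite("pics/t1.png",cv2.resize(t[140:250,170:290],None,fx=5,fy=5,interpolation=cv2.INTER_CUBIC))
cv2.imwrite("pics/t2.png",cv2.resize(t[170:250,310:380],None,fx=7,fy=7,interpolation=cv2.INTER_CUBIC))
cv2.imwrite("pics/s1.png",cv2.resize(s[160:345,150:340],None,fx=3.2,fy=3.2,interpolation=cv2.INTER_CUBIC))
E
```

```text
(no output)
```

View pics/t1.png

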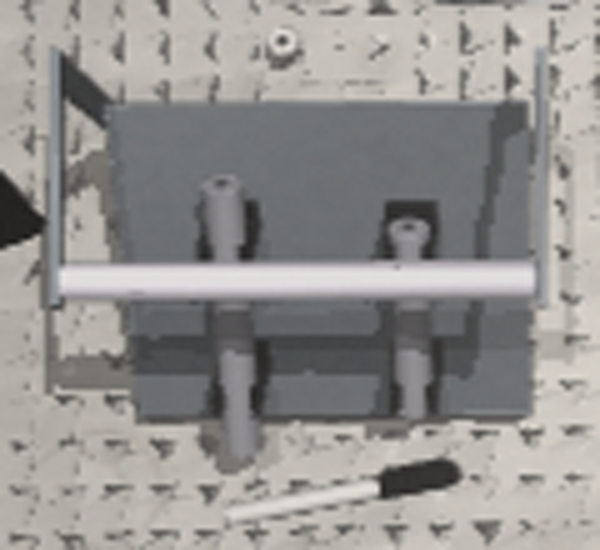

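View pics/t2.png

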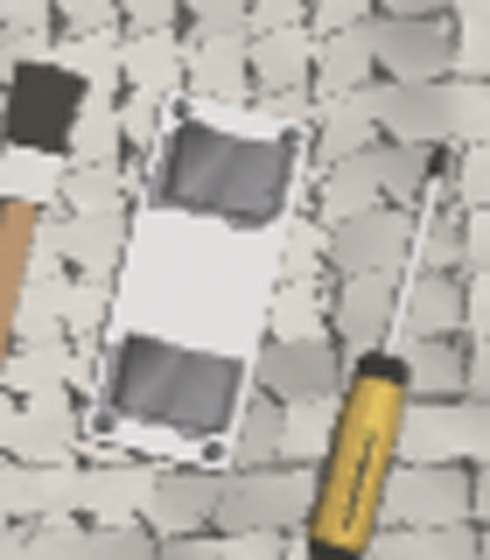

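View pics/s1.png

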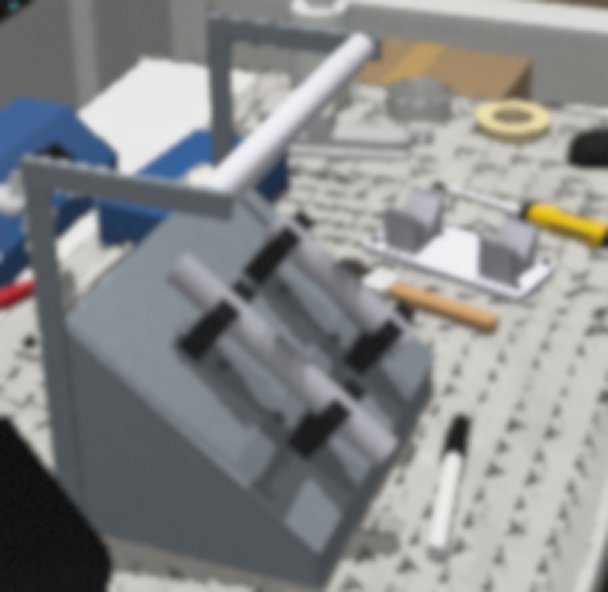

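```bash
cat > h.py <<'E'
import numpy as np
from rig import r
def ray(n,p):
    m=r.camera_model(n);R=np.array(m["R"]);C=-R.T@np.array(m["t"])
    d=R.T@np.linalg.inv(m["K"])@np.array([p[0],p[1],1.]);return C,d/np.linalg.norm(d)
def onz(n,p,z):
    C,d=ray(n,p);return C+d*(z-C[2])/d[2]
def tri(a,b):
    C1,d1=ray("top",a);C2,d2=ray("side",b)
    A=np.stack([d1,-d2],1);s=np.linalg.lstsq(A,C2-C1,rcond=None)[0]
    P,Q=C1+s[0]*d1,C2+s[1]*d2;return (P+Q)/2,np.linalg.norm(P-Q)
def proj(n,X):
    m=r.camera_model(n);c=np.array(m["K"])@(np.array(m["R"])@X+np.array(m["t"]));return c[:2]/c[2]
def un(p,f,o): return ((p[0]+.5)/f-.5+o[0],(p[1]+.5)/f-.5+o[1])
E
python3 - <<'E'
from h import *
np.set_printoptions(precision=4,suppress=True)
T=lambda x,y:un((x,y),5,(170,140)); S=lambda x,y:un((x,y),3.2,(150,160)); V=lambda x,y:un((x,y),7,(310,170))
for nm,a,b,z in [("up",(222,190),(183,268),.154),("lo",(240,457),(385,448),.056),("shup",(408,232),(280,238),.139)]:
    print(nm,onz("top",T(*a),z),onz("side",S(*b),z),tri(T(*a),S(*b)))
c=[onz("top",V(*p),.008) for p in[(165,92),(310,122),(228,468),(90,435)]]
c=np.array(c);print(c,c.mean(0),[np.linalg.norm(c[i]-c[(i+1)%4]) for i in range(4)])
d=(c[0]+c[1])-(c[2]+c[3]);e=(c[0]+c[3])-(c[1]+c[2]);print("yaw v",np.degrees(np.arctan2(d[1],d[0])),np.degrees(np.arctan2(e[1],e[0]))-90)
# stand: lamp ends, panel edges
l=onz("top",T(60,279),.236);q=onz("top",T(536,279),.236);print("lamp",l,q,np.linalg.norm(l-q),"yaw",np.degrees(np.arctan2(*(l-q)[1::-1]))-90,(l+q)/2)
print("panel top",onz("top",T(108,101),.245),onz("top",T(527,101),.245))
E
```

```text
up [0.6135 0.091  0.154 ] [0.6127 0.0942 0.154 ] (array([0.6139, 0.0913, 0.1522]), np.float64(0.0003832294037369764))
lo [0.4859 0.0958 0.056 ] [0.4936 0.0914 0.056 ] (array([0.4888, 0.0962, 0.0602]), np.float64(0.006170358849576238))
shup [0.5924 0.0018 0.139 ] [0.5844 0.0193 0.139 ] (array([0.5927, 0.002 , 0.1285]), np.float64(0.0018700702615958445))
[[ 0.6103 -0.2153  0.008 ]
 [ 0.5972 -0.2714  0.008 ]
 [ 0.4637 -0.2349  0.008 ]
 [ 0.4778 -0.182   0.008 ]] [ 0.5372 -0.2259  0.008 ] [np.float64(0.05757828999046351), np.float64(0.13838202521315984), np.float64(0.05481737005276065), np.float64(0.13664021384249003)]
yaw v -14.70293277705874 -14.037180600928593
lamp [0.5642 0.1553 0.236 ] [ 0.5588 -0.0602  0.236 ] 0.21554464018587807 yaw -1.4454368641477089 [0.5615 0.0475 0.236 ]
panel top [0.6435 0.1309 0.245 ] [ 0.6388 -0.0582  0.245 ]
```

```bash
cat >> h.py <<'E'
from scipy.spatial.transform import Rotation as Ro
def q2R(q): return Ro.from_quat([q[1],q[2],q[3],q[0]])
def frame(y,z):
    y=np.array(y)/np.linalg.norm(y);z=np.array(z)-np.dot(z,y)*y;z/=np.linalg.norm(z);return np.stack([np.cross(y,z),y,z],1)
def tgt(psi,lean,flip=1):
    p,l=np.radians(psi),np.radians(lean)
    return frame([np.sin(l)*np.cos(p),np.sin(l)*np.sin(p),-np.cos(l)],[-flip*np.sin(p),flip*np.cos(p),0])
def delta(P0,R0,P1,R1):
    "shift in tool axes of the start (cm), turn rotvec in tool axes; TCP positions"
    return R0.T@(np.array(P1)-P0)*100, Ro.from_matrix(R0.T@R1).as_rotvec()
def now():
    o=r.observe();return o,np.array(o["ee_pos"]),q2R(o["tool_rot"]).as_matrix()
E
python3 - <<'E'
from h import *
np.set_printoptions(precision=4,suppress=True)
o,P,R=now();print(P,"\n",R)
G=np.array([.551,.0935,.105])
for f in(1,-1):
    Rt=tgt(-2,38,f);a=Rt[:,1];print(f,"approach 120 off: TCP",G+a*(.019-.12),delta(P,R,G+a*(.019-.12),Rt))
E
```

```text
[ 0.1581 -0.5524  0.2132] 
 [[-0.9614 -0.0004  0.2752]
 [-0.2752  0.0015 -0.9614]
 [-0.     -1.     -0.0016]]
1 approach 120 off: TCP [0.4889 0.0957 0.1846] (array([-49.6322,   2.9477, -53.1924]), array([ 0.9255, -2.6868, -0.1485]))
-1 approach 120 off: TCP [0.4889 0.0957 0.1846] (array([-49.6322,   2.9477, -53.1924]), array([0.1055, 0.3016, 0.6579]))
```

```bash
R='{"tx":-2.3,"tz":-2.7,"ty":-0.15}'; python3 -m crank '[{"tx":-1,"tz":-1.3,"ty":-0.2,"grip":1},{"tx":-2.3,"tz":-2.7,"ty":-0.15,"grip":1},{"tx":-2.3,"tz":-2.7,"ty":-0.15,"grip":1},{"tx":-2.3,"tz":-2.7,"ty":-0.15,"grip":1},{"tx":-2.3,"tz":-2.7,"ty":-0.15,"grip":1},{"tx":-2.3,"tz":-2.7,"ty":-0.15,"grip":1},{"tx":-2.3,"tz":-2.7,"ty":-0.15,"grip":1},{"tx":-2.3,"tz":-2.7,"ty":-0.15,"grip":1}]'
```

```text
invalid input
```

```bash
python3 -m crank '[{"wx":0,"wy":0,"wz":0,"tx":-1,"ty":-0.2,"tz":-1.3,"grip":1}]'
```

```text
clock: 0.2
ee_pos: [0.1639, -0.5379, 0.215]
tool_rot: [0.098, -0.098, 0.701, -0.7]
wrist_force: [1.0, -0.3, 0.2]
finger_gap: 0.0912
```

All seven keys are required in each row.

```bash
python3 -m crank '[{"wx":0,"wy":0,"wz":0,"tx":-2.3,"ty":-0.15,"tz":-2.7,"grip":1},{"wx":0,"wy":0,"wz":0,"tx":-2.3,"ty":-0.15,"tz":-2.7,"grip":1},{"wx":0,"wy":0,"wz":0,"tx":-2.3,"ty":-0.15,"tz":-2.7,"grip":1},{"wx":0,"wy":0,"wz":0,"tx":-2.3,"ty":-0.15,"tz":-2.7,"grip":1},{"wx":0,"wy":0,"wz":0,"tx":-2.3,"ty":-0.15,"tz":-2.7,"grip":1},{"wx":0,"wy":0,"wz":0,"tx":-2.3,"ty":-0.15,"tz":-2.7,"grip":1},{"wx":0,"wy":0,"wz":0,"tx":-2.3,"ty":-0.15,"tz":-2.7,"grip":1},{"wx":0,"wy":0,"wz":0,"tx":-2.3,"ty":-0.15,"tz":-2.7,"grip":1}]'
```

```text
clock: 1.0
ee_pos: [0.2816, -0.2767, 0.228]
tool_rot: [0.098, -0.098, 0.7, -0.7]
wrist_force: [0.7, -0.2, -0.8]
finger_gap: 0.0911
```

```bash
python3 -m crank '[{"wx":0,"wy":0,"wz":0,"tx":-2.3,"ty":-0.15,"tz":-2.7,"grip":1},{"wx":0,"wy":0,"wz":0,"tx":-2.3,"ty":-0.15,"tz":-2.7,"grip":1},{"wx":0,"wy":0,"wz":0,"tx":-2.3,"ty":-0.15,"tz":-2.7,"grip":1},{"wx":0,"wy":0,"wz":0,"tx":-2.3,"ty":-0.15,"tz":-2.7,"grip":1},{"wx":0,"wy":0,"wz":0,"tx":-2.3,"ty":-0.15,"tz":-2.7,"grip":1},{"wx":0,"wy":0,"wz":0,"tx":-2.3,"ty":-0.15,"tz":-2.7,"grip":1},{"wx":0,"wy":0,"wz":0,"tx":-2.3,"ty":-0.15,"tz":-2.7,"grip":1},{"wx":0,"wy":0,"wz":0,"tx":-2.3,"ty":-0.15,"tz":-2.7,"grip":1}]'; python3 - <<'E'
from h import *
np.set_printoptions(precision=4,suppress=True)
o,P,R=now();print(P,o["joints"],"\n",R)
G=np.array([.551,.0935,.105])
Rt=tgt(-2,38,-1);a=Rt[:,1];print(G+a*(.019-.18),delta(P,R,G+a*(.019-.18),Rt))
E
```

```text
clock: 1.8
ee_pos: [0.3984, -0.0189, 0.24]
tool_rot: [0.098, -0.098, 0.7, -0.7]
wrist_force: [0.4, 0.7, 0.8]
finger_gap: 0.0918
[ 0.3984 -0.0189  0.24  ] [-0.0763  0.0191  1.8748  0.0002  1.2478  1.2151] 
 [[-0.9612 -0.0001  0.2757]
 [-0.2757  0.0002 -0.9612]
 [ 0.0001 -1.     -0.0002]]
[0.4519 0.097  0.2319] (array([-8.3376,  0.8159, -9.6583]), array([0.1044, 0.3025, 0.6578]))
```

```bash
python3 -m crank '[{"wx":0,"wy":0,"wz":0,"tx":-2.1,"ty":0.2,"tz":-2.4,"grip":1},{"wx":0,"wy":0,"wz":0,"tx":-2.1,"ty":0.2,"tz":-2.4,"grip":1},{"wx":0,"wy":0,"wz":0,"tx":-2.1,"ty":0.2,"tz":-2.4,"grip":1},{"wx":0,"wy":0,"wz":0,"tx":-2.1,"ty":0.2,"tz":-2.4,"grip":1}]'; python3 -m crank '[{"wx":0.015,"wy":0.0432,"wz":0.094,"tx":0,"ty":0,"tz":0,"grip":1},{"wx":0.015,"wy":0.0432,"wz":0.094,"tx":0,"ty":0,"tz":0,"grip":1},{"wx":0.015,"wy":0.0432,"wz":0.094,"tx":0,"ty":0,"tz":0,"grip":1},{"wx":0.015,"wy":0.0432,"wz":0.094,"tx":0,"ty":0,"tz":0,"grip":1},{"wx":0.015,"wy":0.0432,"wz":0.094,"tx":0,"ty":0,"tz":0,"grip":1},{"wx":0.015,"wy":0.0432,"wz":0.094,"tx":0,"ty":0,"tz":0,"grip":1},{"wx":0.015,"wy":0.0432,"wz":0.094,"tx":0,"ty":0,"tz":0,"grip":1},{"wx":0,"wy":0,"wz":0,"tx":0,"ty":0,"tz":0,"grip":1}]'; python3 - <<'E'
from h import *
import cv2
np.set_printoptions(precision=4,suppress=True)
o,P,R=now();print(P,o["joints"],"\n",R)
G=np.array([.551,.0935,.105])
Rt=tgt(-2,38,-1);a=Rt[:,1];print(G+a*(.019-.09),delta(P,R,G+a*(.019-.09),Rt))
s=r.get_image("side");t=r.get_image("top")
w=np.hstack([cv2.resize(s[100:380,100:380],(400,400)),cv2.resize(t[120:280,160:320],(400,400),interpolation=cv2.INTER_CUBIC)])
cv2.imwrite("pics/a.png",w)
E
```

```text
clock: 2.2
ee_pos: [0.4526, 0.0962, 0.2318]
tool_rot: [0.098, -0.099, 0.7, -0.7]
wrist_force: [-0.2, -0.3, 0.6]
finger_gap: 0.0911
clock: 3.0
ee_pos: [0.45, 0.0931, 0.2296]
tool_rot: [-0.214, -0.231, -0.665, 0.677]
wrist_force: [0.1, -0.0, -0.1]
finger_gap: 0.0915
[0.45   0.0931 0.2296] [ 0.3418 -0.1378  2.2251 -0.4838  0.4981  2.2992] 
 [[-0.8015  0.5974 -0.0273]
 [ 0.0167 -0.0233 -0.9996]
 [-0.5978 -0.8016  0.0087]]
[0.5073 0.095  0.1609] (array([-0.4899,  8.9209, -0.406 ]), array([-0.0023,  0.0113,  0.0224]))
```

View pics/a.png

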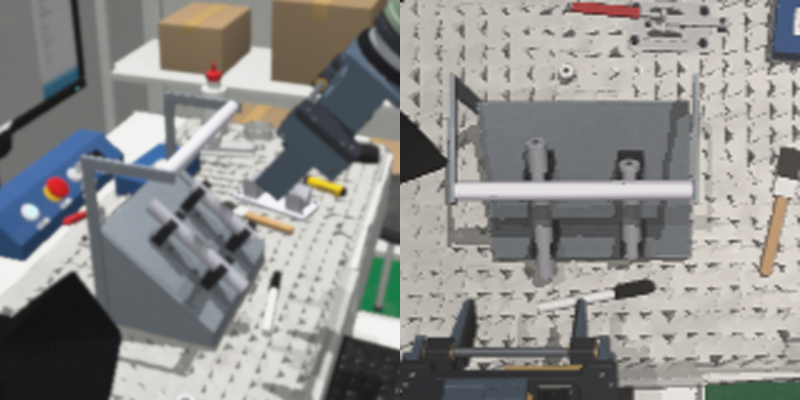

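The gripper leans along the panel normal and clears the lamp. In the top crop the fingers straddle the long bar. I'll close in to 90 mm off the bar.

```bash
python3 -m crank '[{"wx":0,"wy":0.011,"wz":0.02,"tx":-0.5,"ty":1.7,"tz":-0.4,"grip":1},{"wx":0,"wy":0,"wz":0,"tx":0,"ty":1.8,"tz":0,"grip":1},{"wx":0,"wy":0,"wz":0,"tx":0,"ty":1.8,"tz":0,"grip":1},{"wx":0,"wy":0,"wz":0,"tx":0,"ty":1.8,"tz":0,"grip":1},{"wx":0,"wy":0,"wz":0,"tx":0,"ty":1.8,"tz":0,"grip":1},{"wx":0,"wy":0,"wz":0,"tx":0,"ty":0,"tz":0,"grip":1},{"wx":0,"wy":0,"wz":0,"tx":0,"ty":0,"tz":0,"grip":1}]'; python3 - <<'E'
from h import *
import cv2
np.set_printoptions(precision=4,suppress=True)
o,P,R=now();print(P,o["joints"],o["wrist_force"],"\n",R)
G=np.array([.551,.0935,.105])
Rt=tgt(-2,38,-1);a=Rt[:,1];print(delta(P,R,G+a*.019,Rt), "z dist perp to tool", R.T@(G-P))
s=r.get_image("side");t=r.get_image("top")
w=np.hstack([cv2.resize(s[180:340,150:310],(400,400),interpolation=cv2.INTER_CUBIC),cv2.resize(t[140:260,170:290],(400,400),interpolation=cv2.INTER_CUBIC)])
cv2.imwrite("pics/b.png",w)
E
```

```text
clock: 3.8
ee_pos: [0.5141, 0.0923, 0.1683]
tool_rot: [-0.216, -0.241, -0.666, 0.672]
wrist_force: [-0.7, -0.4, 0.6]
finger_gap: 0.0912
[0.5141 0.0923 0.1683] [ 0.2751  0.0521  2.2511 -0.7527  0.2749  2.555 ] [-0.7435 -0.3648  0.5839] 
 [[-0.7903  0.6116 -0.0362]
 [ 0.0302 -0.0202 -0.9993]
 [-0.612  -0.7909 -0.0025]]
(array([ 0.9453,  9.1601, -0.2342]), array([ 0.0012, -0.0026,  0.0047])) z dist perp to tool [ 0.0095  0.0726 -0.0024]
```

View pics/b.png

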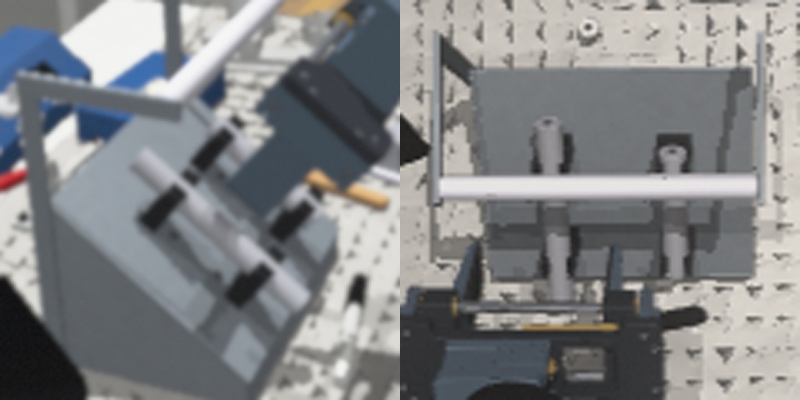

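The top crop shows the fingers straddling the long bar at about (545,270). Joint 6 is at 2.555, almost at its 2.56 limit, so I'll back off and use the half-turn grasp.

```bash
python3 -m crank '[{"wx":0,"wy":0,"wz":0,"tx":0,"ty":-1.5,"tz":0,"grip":1},{"wx":0,"wy":0,"wz":0,"tx":0,"ty":-2,"tz":0,"grip":1},{"wx":0,"wy":0,"wz":0,"tx":0,"ty":-2,"tz":0,"grip":1},{"wx":0,"wy":0,"wz":0,"tx":0,"ty":-2,"tz":0,"grip":1},{"wx":0,"wy":0,"wz":0,"tx":0,"ty":-2,"tz":0,"grip":1},{"wx":0,"wy":0.1,"wz":0,"tx":0,"ty":0,"tz":0,"grip":1},{"wx":0,"wy":0,"wz":0,"tx":0,"ty":0,"tz":0,"grip":1}]'; python3 - <<'E'
from h import *
np.set_printoptions(precision=4,suppress=True)
o,P,R=now();print(P,o["joints"],o["wrist_force"],"\n",R)
E
```

```text
clock: 4.6
ee_pos: [0.4548, 0.0949, 0.2446]
tool_rot: [0.184, 0.275, 0.676, -0.658]
wrist_force: [0.2, -0.1, -0.4]
finger_gap: 0.0909
[0.4548 0.0949 0.2446] [ 0.3422 -0.152   2.2051 -0.4744  0.5093  2.3966] [ 0.2287 -0.0834 -0.4317] 
 [[-0.7813  0.6139 -0.1125]
 [ 0.1288 -0.0177 -0.9915]
 [-0.6107 -0.7892 -0.0652]]
```

```bash
python3 -m crank '[{"wx":0,"wy":-0.1,"wz":0,"tx":0,"ty":0,"tz":0,"grip":1},{"wx":0,"wy":-0.148,"wz":0,"tx":0,"ty":0,"tz":0,"grip":1},{"wx":0,"wy":-0.148,"wz":0,"tx":0,"ty":0,"tz":0,"grip":1},{"wx":0,"wy":-0.148,"wz":0,"tx":0,"ty":0,"tz":0,"grip":1},{"wx":0,"wy":-0.148,"wz":0,"tx":0,"ty":0,"tz":0,"grip":1},{"wx":0,"wy":-0.148,"wz":0,"tx":0,"ty":0,"tz":0,"grip":1},{"wx":0,"wy":-0.148,"wz":0,"tx":0,"ty":0,"tz":0,"grip":1},{"wx":0,"wy":-0.148,"wz":0,"tx":0,"ty":0,"tz":0,"grip":1}]'
python3 -m crank '[{"wx":0,"wy":-0.148,"wz":0,"tx":0,"ty":0,"tz":0,"grip":1},{"wx":0,"wy":-0.148,"wz":0,"tx":0,"ty":0,"tz":0,"grip":1},{"wx":0,"wy":-0.148,"wz":0,"tx":0,"ty":0,"tz":0,"grip":1},{"wx":0,"wy":-0.148,"wz":0,"tx":0,"ty":0,"tz":0,"grip":1},{"wx":0,"wy":-0.148,"wz":0,"tx":0,"ty":0,"tz":0,"grip":1},{"wx":0,"wy":-0.148,"wz":0,"tx":0,"ty":0,"tz":0,"grip":1},{"wx":0,"wy":-0.148,"wz":0,"tx":0,"ty":0,"tz":0,"grip":1},{"wx":0,"wy":-0.148,"wz":0,"tx":0,"ty":0,"tz":0,"grip":1}]'
python3 -m crank '[{"wx":0,"wy":-0.148,"wz":0,"tx":0,"ty":0,"tz":0,"grip":1},{"wx":0,"wy":-0.148,"wz":0,"tx":0,"ty":0,"tz":0,"grip":1},{"wx":0,"wy":-0.148,"wz":0,"tx":0,"ty":0,"tz":0,"grip":1},{"wx":0,"wy":-0.148,"wz":0,"tx":0,"ty":0,"tz":0,"grip":1},{"wx":0,"wy":-0.148,"wz":0,"tx":0,"ty":0,"tz":0,"grip":1},{"wx":0,"wy":-0.148,"wz":0,"tx":0,"ty":0,"tz":0,"grip":1},{"wx":0,"wy":0,"wz":0,"tx":0,"ty":0,"tz":0,"grip":1},{"wx":0,"wy":0,"wz":0,"tx":0,"ty":0,"tz":0,"grip":1}]'; python3 - <<'E'
from h import *
np.set_printoptions(precision=4,suppress=True)
o,P,R=now();print(P,o["joints"],o["wrist_force"],"\n",R)
G=np.array([.551,.0935,.105])
Rt=tgt(-2,38,1);a=Rt[:,1];print(delta(P,R,G+a*(.019-.09),Rt))
E
```

```text
clock: 5.4
ee_pos: [0.4549, 0.0945, 0.2429]
tool_rot: [-0.52, 0.127, -0.469, 0.702]
wrist_force: [-0.5, -0.3, 0.5]
finger_gap: 0.0911
clock: 6.2
ee_pos: [0.4549, 0.0945, 0.2429]
tool_rot: [0.693, -0.497, 0.099, -0.512]
wrist_force: [-0.2, 0.3, -0.3]
finger_gap: 0.091
clock: 7.0
ee_pos: [0.455, 0.0945, 0.243]
tool_rot: [0.67, -0.668, -0.205, -0.252]
wrist_force: [0.4, 0.4, -1.0]
finger_gap: 0.091
[0.455  0.0945 0.243 ] [ 0.3414 -0.149   2.2057 -0.4749  0.5088 -0.8088] [ 0.3681  0.4448 -1.0326] 
 [[ 0.7887  0.6115  0.0628]
 [-0.0647 -0.0191  0.9977]
 [ 0.6113 -0.791   0.0245]]
(array([-0.8924,  9.6871,  0.1773]), array([-0.0021, -0.0371, -0.0049]))
```

```bash
python3 -m crank '[{"wx":0,"wy":-0.037,"wz":-0.005,"tx":-0.9,"ty":1.7,"tz":0.2,"grip":1},{"wx":0,"wy":0,"wz":0,"tx":0,"ty":2,"tz":0,"grip":1},{"wx":0,"wy":0,"wz":0,"tx":0,"ty":2,"tz":0,"grip":1},{"wx":0,"wy":0,"wz":0,"tx":0,"ty":2,"tz":0,"grip":1},{"wx":0,"wy":0,"wz":0,"tx":0,"ty":2,"tz":0,"grip":1},{"wx":0,"wy":0,"wz":0,"tx":0,"ty":0,"tz":0,"grip":1},{"wx":0,"wy":0,"wz":0,"tx":0,"ty":0,"tz":0,"grip":1}]'; python3 - <<'E'
from h import *
import cv2
np.set_printoptions(precision=4,suppress=True)
o,P,R=now();print(P,o["joints"],o["wrist_force"],"\n",R)
G=np.array([.551,.0935,.105])
Rt=tgt(-2,38,1);a=Rt[:,1];print(delta(P,R,G+a*(.019),Rt))
E
```

```text
clock: 7.7
ee_pos: [0.5077, 0.0951, 0.161]
tool_rot: [-0.665, 0.672, 0.219, 0.241]
wrist_force: [0.3, 0.5, 0.4]
finger_gap: 0.0909
[0.5077 0.0951 0.161 ] [ 0.2895  0.0556  2.2754 -0.8556  0.2607 -0.4742] [0.3131 0.5414 0.3825] 
 [[ 0.7878  0.615   0.0331]
 [-0.0265 -0.0198  0.9995]
 [ 0.6153 -0.7883  0.0007]]
(array([-0.0243,  8.9809, -0.0202]), array([-0.0016,  0.001 , -0.0005]))
```

```bash
python3 -m crank '[{"wx":0,"wy":0,"wz":0,"tx":0,"ty":1.2,"tz":0,"grip":1},{"wx":0,"wy":0,"wz":0,"tx":0,"ty":1.2,"tz":0,"grip":1},{"wx":0,"wy":0,"wz":0,"tx":0,"ty":1.2,"tz":0,"grip":1},{"wx":0,"wy":0,"wz":0,"tx":0,"ty":0.9,"tz":0,"grip":1},{"wx":0,"wy":0,"wz":0,"tx":0,"ty":0,"tz":0,"grip":1}]'; python3 - <<'E'
from h import *
import cv2
np.set_printoptions(precision=4,suppress=True)
o,P,R=now();print(P,o["joints"],o["wrist_force"],"\n",R)
G=np.array([.551,.0935,.105])
Rt=tgt(-2,38,1);a=Rt[:,1];print(delta(P,R,G+a*(.019),Rt))
s=r.get_image("side");t=r.get_image("top")
w=np.hstack([cv2.resize(s[180:340,150:310],(400,400),interpolation=cv2.INTER_CUBIC),cv2.resize(t[140:260,170:290],(400,400),interpolation=cv2.INTER_CUBIC)])
cv2.imwrite("pics/c.png",w)
E
```

```text
clock: 8.2
ee_pos: [0.5357, 0.0943, 0.1261]
tool_rot: [-0.665, 0.672, 0.22, 0.241]
wrist_force: [-0.2, 1.1, -0.2]
finger_gap: 0.091
[0.5357 0.0943 0.1261] [ 0.2643  0.1583  2.2799 -1.2505  0.1906 -0.0894] [-0.1701  1.1333 -0.164 ] 
 [[ 0.787   0.6162  0.0323]
 [-0.0257 -0.0196  0.9995]
 [ 0.6165 -0.7874  0.0004]]
(array([-0.0954,  4.5067, -0.0387]), array([-0.002 ,  0.0018,  0.001 ]))
```

View pics/c.png

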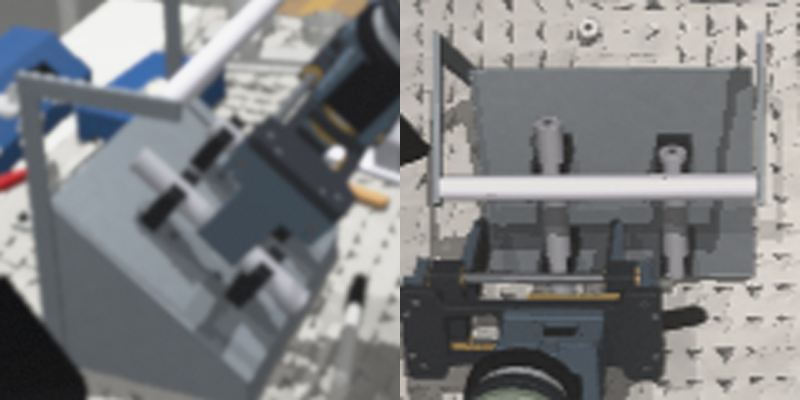

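Joint 4 is at -1.25 with a limit of -1.34, because the tool is nearly in line with the forearm. I'll fit the arm's geometry to the readings so far and choose a tilt that stays clear of the limits.

```bash
cat > kin.py <<'E'
from h import *
from scipy.optimize import least_squares
D=[([-1.31196510,.320310,1.56567891,0,1.25738807,-.01998],[.15812,-.5524,.2132],[-.0004,.0015,-1]),
([-0.0763,0.0191,1.8748,0.0002,1.2478,1.2151],[.3984,-.0189,.24],[-.0001,.0002,-1]),
([0.3418,-0.1378,2.2251,-0.4838,0.4981,2.2992],[.45,.0931,.2296],[.5974,-.0233,-.8016]),
([0.2751,0.0521,2.2511,-0.7527,0.2749,2.555],[.5141,.0923,.1683],[.6116,-.0202,-.7909]),
([0.3414,-0.149,2.2057,-0.4749,0.5088,-0.8088],[.455,.0945,.243],[.6115,-.0191,-.791]),
([0.2895,0.0556,2.2754,-0.8556,0.2607,-0.4742],[.5077,.0951,.161],[.615,-.0198,-.7883]),
([0.2643,0.1583,2.2799,-1.2505,0.1906,-0.0894],[.5357,.0943,.1261],[.6162,-.0196,-.7874])]
A=[];b=[]
for j,P,y in D:
    c,s=np.cos(j[0]),np.sin(j[0]);a=j[1]+j[2]
    pr=P[0]*c+P[1]*s; yr=y[0]*c+y[1]*s
    A.append([1,np.sin(j[1]),np.sin(a),0,yr,np.cos(a)]);b.append(pr)
    A.append([0,np.cos(j[1]),np.cos(a),1,y[2],-np.sin(a)]);b.append(P[2])
sol,_,rk,sv=np.linalg.lstsq(np.array(A),np.array(b),rcond=None)
res=np.array(A)@sol-b
o,l1,l2,h,L,e=sol
def core(j): return (Ro.from_euler('ZYZYZ',[j[0],j[1]+j[2],j[3],j[4],j[5]])).as_matrix()
W=np.array([[-0.0,0,0]])
T0=core(D[-1][0]).T@np.array([[.787,.6162,.0323],[-.0257,-.0196,.9995],[.6165,-.7874,.0004]])
U,_,V=np.linalg.svd(T0);T0=U@V
def fk(j):
    R=core(j)@T0;c,s=np.cos(j[0]),np.sin(j[0]);a=j[1]+j[2]
    r_=o+l1*np.sin(j[1])+l2*np.sin(a)+e*np.cos(a);z=h+l1*np.cos(j[1])+l2*np.cos(a)-e*np.sin(a)
    return np.array([r_*c,r_*s,z])+L*R[:,1],R
lo=np.array([-3.11,-.84,.21,-1.34,.05,-2.56]);hi=np.array([3.11,2.01,2.61,4.49,2.63,2.56])
def ik(P,R,j0):
    f=lambda j:(lambda p,q:np.r_[(p-P)*10,Ro.from_matrix(q.T@R).as_rotvec()])(*fk(j))
    s=least_squares(f,np.clip(j0,lo+.01,hi-.01),bounds=(lo-.3,hi+.3));return s.x,np.abs(s.fun).max()
E
python3 - <<'E'
from kin import *
np.set_printoptions(precision=3,suppress=True)
print(sol,rk,abs(res).max());print(T0)
for j,P,y in D: p,R=fk(j);print(p-P,R[:,1]-y)
G=np.array([.551,.0935,.105]);n=tgt(-2,38,1)[:,1];u=tgt(-2,38,1)[:,0]
for lean,tilt in [(38,0),(32,0),(28,0),(25,0),(38,20),(38,-20),(38,25),(34,20)]:
    R=Ro.from_rotvec(np.radians(tilt)*u).as_matrix()@tgt(-2,lean,1)
    j=np.array([.2643,.1583,2.28,-1.0 ,.25,-.1]) if tilt<=0 else np.array([.2643,.1583,2.28,1.2,.3,-2])
    print("lean",lean,"tilt",tilt,R[:,1])
    for off in(.15,.1,.06,.03,0):
        j,err=ik(G-n*off+R[:,1]*.019,R,j);print("  ",off,j,round(err,4),"" if ((j>lo+.03)&(j<hi-.03)).all() else "BAD")
E
```

```text
Traceback (most recent call last):
  File "kin.py", line 21, in <module>
    T0=core(D[-1][0]).T@np.array([[.787,.6162,.0323],[-.0257,-.0196,.9995],[.6165,-.7874,.0004]])
       ~~~~^^^^^^^^^^
  File "kin.py", line 19, in core
    def core(j): return (Ro.from_euler('ZYZYZ',[j[0],j[1]+j[2],j[3],j[4],j[5]])).as_matrix()
                         ~~~~~~~~~~~~~^^^^^^^^^^^^^^^^^^^^^^^^^^^^^^^^^^^^^^^^^
  File "scipy/spatial/transform/_rotation.pyx", line 1413, in scipy.spatial.transform._rotation.Rotation.from_euler
ValueError: Expected axis specification to be a non-empty string of upto 3 characters, got ZYZYZ
```

```bash
sed -i "s/^def core.*/def core(j): return (Ro.from_euler('ZYZ',[j[0],j[1]+j[2],j[3]])*Ro.from_euler('YZ',[j[4],j[5]])).as_matrix()/" kin.py
cat > plan.py <<'E'
from kin import *
np.set_printoptions(precision=3,suppress=True)
print(sol,rk,abs(res).max());print(T0)
for j,P,y in D: p,R=fk(j);print(p-P,R[:,1]-y)
G=np.array([.551,.0935,.105]);n=tgt(-2,38,1)[:,1];u=tgt(-2,38,1)[:,0]
for lean,tilt in [(38,0),(32,0),(28,0),(25,0),(38,20),(38,-20),(38,25),(34,20)]:
    R=Ro.from_rotvec(np.radians(tilt)*u).as_matrix()@tgt(-2,lean,1)
    j=np.array([.2643,.1583,2.28,-1.0 ,.25,-.1]) if tilt<=0 else np.array([.2643,.1583,2.28,1.2,.3,-2])
    print("lean",lean,"tilt",tilt,R[:,1])
    for off in(.15,.1,.06,.03,0):
        j,err=ik(G-n*off+R[:,1]*.019,R,j);print("  ",off,j,round(err,4),"" if ((j>lo+.03)&(j<hi-.03)).all() else "BAD")
E
python3 plan.py
```

```text
[0.    0.592 0.417 0.14  0.336 0.025] 6 6.630197986712272e-05
[[ 0.  0. -1.]
 [-1. -0. -0.]
 [-0.  1.  0.]]
[-0.011 -0.003 -0.   ] [-0.  0.  0.]
[-0.001 -0.011  0.   ] [-0.  0.  0.]
[ 0.004 -0.011 -0.   ] [-0.  0. -0.]
[ 0.003 -0.011 -0.   ] [-0.  0. -0.]
[ 0.004 -0.011  0.   ] [ 0. -0.  0.]
[ 0.003 -0.011  0.   ] [ 0. -0.  0.]
[ 0.003 -0.011  0.   ] [-0.  0.  0.]
lean 38 tilt 0 [ 0.615 -0.021 -0.788]
   0.15 [ 0.374 -0.077  2.252 -0.641  0.421 -0.644] 0.0 
   0.1 [ 0.335  0.033  2.273 -0.84   0.303 -0.458] 0.0 
   0.06 [ 0.308  0.124  2.28  -1.12   0.232 -0.187] 0.0 
   0.03 [ 0.29   0.194  2.28  -1.417  0.2    0.103] 0.0 BAD
   0 [ 0.275  0.262  2.265 -1.64   0.19   0.32 ] 0.0105 BAD
lean 32 tilt 0 [ 0.53  -0.018 -0.848]
   0.15 [ 0.339 -0.057  2.178 -0.394  0.528 -0.905] 0.0 
   0.1 [ 0.306  0.045  2.197 -0.464  0.406 -0.848] 0.0 
   0.06 [ 0.283  0.13   2.204 -0.558  0.318 -0.764] 0.0 
   0.03 [ 0.268  0.194  2.203 -0.662  0.26  -0.667] 0.0 
   0 [ 0.254  0.259  2.197 -0.811  0.209 -0.525] 0.0 
lean 28 tilt 0 [ 0.469 -0.016 -0.883]
   0.15 [ 0.317 -0.039  2.129 -0.287  0.608 -1.0
[... 1195 characters left out ...]
0.663  0.189] 0.0 
lean 38 tilt 25 [ 0.572  0.403 -0.714]
   0.15 [-0.111 -0.049  2.301  1.119  0.541 -2.694] 0.0 BAD
   0.1 [-0.093  0.068  2.299  1.271  0.485 -2.86 ] 0.0186 BAD
   0.06 [-0.07   0.157  2.264  1.276  0.449 -2.86 ] 0.0621 BAD
   0.03 [-0.058  0.223  2.234  1.278  0.429 -2.86 ] 0.0926 BAD
   0 [-0.05   0.287  2.201  1.278  0.414 -2.86 ] 0.1208 BAD
lean 34 tilt 20 [ 0.534  0.323 -0.782]
   0.15 [-0.019 -0.063  2.246  0.78   0.493 -2.299] 0.0 
   0.1 [-0.02   0.05   2.261  0.986  0.412 -2.528] 0.0 
   0.06 [-0.021  0.143  2.264  1.191  0.368 -2.751] 0.0 BAD
   0.03 [-0.018  0.211  2.25   1.294  0.348 -2.86 ] 0.0118 BAD
   0 [-0.01   0.276  2.218  1.295  0.332 -2.86 ] 0.0403 BAD
```

```bash
python3 - <<'E'
from kin import *
np.set_printoptions(precision=4,suppress=True)
o_,P,R=now()
G=np.array([.551,.0935,.105]);n=tgt(-2,38,1)[:,1]
Rt=tgt(-2,32,1)
P1=G-n*.045+Rt[:,1]*.019
print(delta(P,R,P1,Rt)); print("then in",delta(P1,Rt,G+Rt[:,1]*.019,Rt))
E
```

```text
(array([-0.3072,  0.0508, -0.0365]), array([-0.0022,  0.0014,  0.1064]))
then in (array([ 0.4704,  4.4753, -0.    ]), array([0., 0., 0.]))
```

```bash
python3 -m crank '[{"wx":0,"wy":0,"wz":0.05,"tx":-0.15,"ty":0,"tz":0,"grip":1},{"wx":0,"wy":0,"wz":0.056,"tx":-0.15,"ty":0,"tz":0,"grip":1},{"wx":0,"wy":0,"wz":0,"tx":0,"ty":0,"tz":0,"grip":1},{"wx":0,"wy":0,"wz":0,"tx":0.1,"ty":1,"tz":0,"grip":1},{"wx":0,"wy":0,"wz":0,"tx":0.1,"ty":1,"tz":0,"grip":1},{"wx":0,"wy":0,"wz":0,"tx":0,"ty":0,"tz":0,"grip":1},{"wx":0,"wy":0,"wz":0,"tx":0,"ty":0,"tz":0,"grip":1}]'; python3 - <<'E'
from h import *
np.set_printoptions(precision=4,suppress=True)
o,P,R=now();print(P,o["joints"],o["wrist_force"],"\n",R)
G=np.array([.551,.0935,.105])
Rt=tgt(-2,32,1);a=Rt[:,1];print(delta(P,R,G+a*(.019),Rt))
E
```

```text
clock: 9.0
ee_pos: [0.5477, 0.0905, 0.1098]
tool_rot: [-0.668, 0.681, 0.199, 0.223]
wrist_force: [-0.1, -0.0, 0.0]
finger_gap: 0.0914
[0.5477 0.0905 0.1098] [ 0.2417  0.2034  2.2341 -0.9521  0.2015 -0.3999] [-0.0857 -0.0161  0.0163] 
 [[ 0.8215  0.5689  0.0384]
 [-0.0276 -0.0277  0.9992]
 [ 0.5695 -0.8219 -0.007 ]]
(array([-0.1061,  2.4741,  0.3276]), array([0.0078, 0.0009, 0.0475]))
```

```bash
python3 -m crank '[{"wx":0.004,"wy":0,"wz":0.012,"tx":0,"ty":0,"tz":0.16,"grip":1},{"wx":0.004,"wy":0,"wz":0.012,"tx":0,"ty":0,"tz":0.16,"grip":1},{"wx":0,"wy":0,"wz":0.012,"tx":0,"ty":0,"tz":0,"grip":1},{"wx":0,"wy":0,"wz":0.012,"tx":0,"ty":0,"tz":0,"grip":1},{"wx":0,"wy":0,"wz":0,"tx":-0.05,"ty":0.6,"tz":0,"grip":1},{"wx":0,"wy":0,"wz":0,"tx":-0.05,"ty":0.6,"tz":0,"grip":1},{"wx":0,"wy":0,"wz":0,"tx":0,"ty":0,"tz":0,"grip":1}]'; python3 - <<'E'
from h import *
import cv2
np.set_printoptions(precision=4,suppress=True)
o,P,R=now();print(P,o["joints"],o["wrist_force"],"\n",R)
G=np.array([.551,.0935,.105])
Rt=tgt(-2,32,1);a=Rt[:,1];print(delta(P,R,G+a*(.019),Rt))
s=r.get_image("side");t=r.get_image("top")
w=np.hstack([cv2.resize(s[180:340,150:310],(400,400),interpolation=cv2.INTER_CUBIC),cv2.resize(t[140:260,170:290],(400,400),interpolation=cv2.INTER_CUBIC)])
cv2.imwrite("pics/d.png",w)
E
```

```text
clock: 9.7
ee_pos: [0.5533, 0.0935, 0.0989]
tool_rot: [-0.676, 0.683, 0.183, 0.206]
wrist_force: [0.7, 0.1, 0.3]
finger_gap: 0.0911
[0.5533 0.0935 0.0989] [ 0.2297  0.2317  2.1995 -0.6937  0.218  -0.664 ] [0.7032 0.112  0.3005] 
 [[ 0.8481  0.5287  0.0339]
 [-0.0285 -0.0184  0.9994]
 [ 0.529  -0.8486 -0.0006]]
(array([ 0.1279,  1.2563, -0.0094]), array([-0.    ,  0.0011, -0.0011]))
```

View pics/d.png

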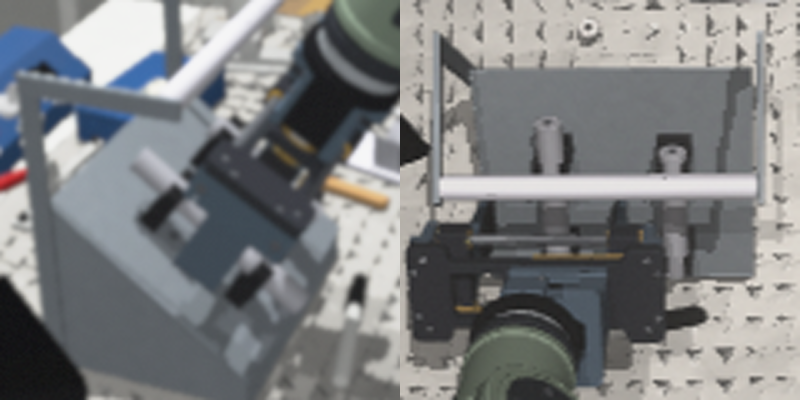

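Fingers straddle the long bar between its clips in both views. I'll go the last 12.5 mm and then close.

```bash
python3 -m crank '[{"wx":0,"wy":0,"wz":0,"tx":0.06,"ty":0.4,"tz":0,"grip":1},{"wx":0,"wy":0,"wz":0,"tx":0.06,"ty":0.4,"tz":0,"grip":1},{"wx":0,"wy":0,"wz":0,"tx":0,"ty":0.4,"tz":0,"grip":1},{"wx":0,"wy":0,"wz":0,"tx":0,"ty":0,"tz":0,"grip":0.5},{"wx":0,"wy":0,"wz":0,"tx":0,"ty":0,"tz":0,"grip":0.5},{"wx":0,"wy":0,"wz":0,"tx":0,"ty":0,"tz":0,"grip":0.4},{"wx":0,"wy":0,"wz":0,"tx":0,"ty":0,"tz":0,"grip":0.3}]'; python3 - <<'E'
from h import *
np.set_printoptions(precision=4,suppress=True)
o,P,R=now();print(P,o["joints"],o["wrist_force"],o["finger_gap"])
G=np.array([.551,.0935,.105])
Rt=tgt(-2,32,1);a=Rt[:,1];print(delta(P,R,G+a*(.019),Rt))
E
python3 -m crank '[{"wx":0,"wy":0,"wz":0,"tx":0,"ty":0,"tz":0,"grip":0.2},{"wx":0,"wy":0,"wz":0,"tx":0,"ty":0,"tz":0,"grip":0.1},{"wx":0,"wy":0,"wz":0,"tx":0,"ty":0,"tz":0,"grip":0},{"wx":0,"wy":0,"wz":0,"tx":0,"ty":0,"tz":0,"grip":0},{"wx":0,"wy":0,"wz":0,"tx":0,"ty":0,"tz":0,"grip":0},{"wx":0,"wy":0,"wz":0,"tx":0,"ty":0,"tz":0,"grip":0}]'
```

```text
clock: 10.5
ee_pos: [0.5611, 0.0933, 0.0894]
tool_rot: [-0.676, 0.683, 0.183, 0.206]
wrist_force: [0.3, -0.2, 0.3]
finger_gap: 0.0623
[0.5611 0.0933 0.0894] [ 0.2247  0.2579  2.1964 -0.7595  0.1983 -0.6005] [ 0.3398 -0.167   0.3065] 0.062332370326101096
(array([-0.0294,  0.0449, -0.0174]), array([-0.0002,  0.0009, -0.0007]))
clock: 11.1
ee_pos: [0.561, 0.093, 0.0893]
tool_rot: [-0.676, 0.683, 0.183, 0.206]
wrist_force: [-0.0, -1.0, 0.5]
finger_gap: 0.0194
```

The gap stopped at 19.4 mm and the side force is about 1 N, so the bar is gripped and centred. Next I'll pull along the panel normal.

```bash
python3 -m crank '[{"wx":0,"wy":0,"wz":0,"tx":-0.05,"ty":-0.5,"tz":0,"grip":0},{"wx":0,"wy":0,"wz":0,"tx":-0.05,"ty":-0.5,"tz":0,"grip":0}]';python3 -m crank '[{"wx":0,"wy":0,"wz":0,"tx":-0.05,"ty":-0.5,"tz":0,"grip":0},{"wx":0,"wy":0,"wz":0,"tx":-0.05,"ty":-0.5,"tz":0,"grip":0}]';python3 -m crank '[{"wx":0,"wy":0,"wz":0,"tx":-0.05,"ty":-0.5,"tz":0,"grip":0},{"wx":0,"wy":0,"wz":0,"tx":-0.05,"ty":-0.5,"tz":0,"grip":0},{"wx":0,"wy":0,"wz":0,"tx":-0.05,"ty":-0.5,"tz":0,"grip":0},{"wx":0,"wy":0,"wz":0,"tx":-0.05,"ty":-0.5,"tz":0,"grip":0}]';python3 -m crank '[{"wx":0,"wy":0,"wz":0,"tx":-0.1,"ty":-1,"tz":0,"grip":0},{"wx":0,"wy":0,"wz":0,"tx":-0.1,"ty":-1,"tz":0,"grip":0},{"wx":0,"wy":0,"wz":0,"tx":0,"ty":0,"tz":0,"grip":0}]'; python3 - <<'E'
from h import *
import cv2
np.set_printoptions(precision=4,suppress=True)
o,P,R=now();print(P,o["joints"],o["wrist_force"],o["wrist_torque"],o["finger_gap"],"\n",R)
s=r.get_image("side");t=r.get_image("top")
w=np.hstack([cv2.resize(s[180:340,150:310],(400,400),interpolation=cv2.INTER_CUBIC),cv2.resize(t[140:260,170:290],(400,400),interpolation=cv2.INTER_CUBIC)])
cv2.imwrite("pics/e.png",w)
E
```

```text
clock: 11.3
ee_pos: [0.5547, 0.0932, 0.0955]
tool_rot: [-0.676, 0.684, 0.182, 0.205]
wrist_force: [7.9, -0.6, -12.2]
finger_gap: 0.019
clock: 11.5
ee_pos: [0.5476, 0.0932, 0.1041]
tool_rot: [-0.676, 0.684, 0.182, 0.205]
wrist_force: [-0.5, -0.6, -3.4]
finger_gap: 0.0194
clock: 11.9
ee_pos: [0.5362, 0.0942, 0.1216]
tool_rot: [-0.676, 0.683, 0.183, 0.206]
wrist_force: [0.6, 0.2, -3.7]
finger_gap: 0.0195
clock: 12.2
ee_pos: [0.5241, 0.0948, 0.1384]
tool_rot: [-0.676, 0.683, 0.184, 0.207]
wrist_force: [0.4, -0.6, -4.1]
finger_gap: 0.0195
[0.5241 0.0948 0.1384] [ 0.2512  0.1257  2.2016 -0.5097  0.3103 -0.8379] [ 0.3904 -0.5739 -4.0591] [ 0.1497  0.4612 -0.0126] 0.019532073912820944 
 [[ 0.847   0.5306  0.0339]
 [-0.029  -0.0176  0.9994]
 [ 0.5309 -0.8474  0.0004]]
```

View pics/e.png

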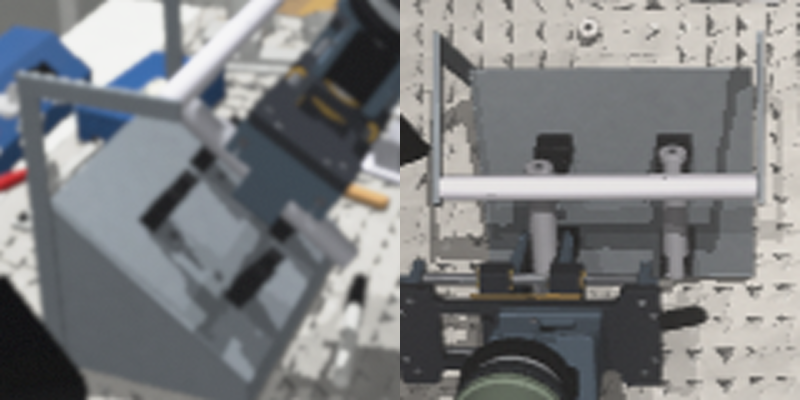

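The bar is out of both clips, hanging with about 3.5 N, and its upper end sits just under the lamp near (190,100). I'll move it back down and toward me, checking joint values on the way.

```bash
python3 -m crank '[{"wx":0,"wy":0,"wz":0,"tx":-1.2,"ty":-0.3,"tz":-0.04,"grip":0},{"wx":0,"wy":0,"wz":0,"tx":-1.2,"ty":-0.5,"tz":-0.05,"grip":0},{"wx":0,"wy":0,"wz":0,"tx":-1.3,"ty":-0.7,"tz":-0.05,"grip":0},{"wx":0,"wy":0,"wz":0,"tx":-1.3,"ty":-0.8,"tz":-0.05,"grip":0},{"wx":0,"wy":0,"wz":0,"tx":-1.3,"ty":-0.8,"tz":-0.05,"grip":0},{"wx":0,"wy":0,"wz":0,"tx":-1.3,"ty":-0.9,"tz":-0.05,"grip":0},{"wx":0,"wy":0,"wz":0,"tx":0,"ty":0,"tz":0,"grip":0}]'; cat > p2.py <<'E'
from kin import *
np.set_printoptions(precision=4,suppress=True)
o_,P,R=now();print(P,o_["joints"],o_["wrist_force"],o_["finger_gap"])
Rd=tgt(-2,0,1);Rv=tgt(-14.4,0,1)
C=np.array([.42,.09,.19]);V=np.array([.5372,-.2259,.117])
print("A-C",delta(P,R,C,Rd));print("C-V",delta(C,Rd,V,Rv))
j=o_["joints"]
for Pp,Rr in[(C,Rd),((C+V)/2,Rd),(V,Rv),(V-[0,0,.1],Rv)]:
    j,e_=ik(Pp,Rr,j);print(j,round(e_,4))
E
python3 p2.py
```

```text
clock: 13.0
ee_pos: [0.4364, 0.0942, 0.1301]
tool_rot: [-0.676, 0.684, 0.183, 0.205]
wrist_force: [0.1, 0.3, -3.8]
finger_gap: 0.0192
[0.4364 0.0942 0.1301] [ 0.3282  0.0097  2.3617 -0.6687  0.3076 -0.6149] [ 0.0658  0.2938 -3.8159] 0.019231700373144124
A-C (array([ 1.7796, -5.9486, -0.4792]), array([0.0009, 0.0016, 0.5557]))
C-V (array([ 12.8153,   7.3   , -31.1617]), array([0.    , 0.2164, 0.    ]))
[ 0.2111  0.109   1.9088  0.0001  1.1239 -1.3248] 0.0
[-0.141   0.227   1.8602  0.      1.0545 -1.677 ] 0.0
[-0.3981  0.4077  1.6886  0.      1.0454 -1.7176] 0.0
[-0.3981  0.5191  1.7977  0.0001  0.8249 -1.7176] 0.0
```

```bash
python3 -m crank '[{"wx":0,"wy":0,"wz":0,"tx":0.45,"ty":-1.5,"tz":-0.12,"grip":0},{"wx":0,"wy":0,"wz":0,"tx":0.45,"ty":-1.5,"tz":-0.12,"grip":0},{"wx":0,"wy":0,"wz":0,"tx":0.45,"ty":-1.5,"tz":-0.12,"grip":0},{"wx":0,"wy":0,"wz":0,"tx":0.45,"ty":-1.5,"tz":-0.12,"grip":0}]'; python3 -m crank '[{"wx":0,"wy":0,"wz":0.0695,"tx":0,"ty":0,"tz":0,"grip":0},{"wx":0,"wy":0,"wz":0.0695,"tx":0,"ty":0,"tz":0,"grip":0},{"wx":0,"wy":0,"wz":0.0695,"tx":0,"ty":0,"tz":0,"grip":0},{"wx":0,"wy":0,"wz":0.0695,"tx":0,"ty":0,"tz":0,"grip":0},{"wx":0,"wy":0,"wz":0.0695,"tx":0,"ty":0,"tz":0,"grip":0},{"wx":0,"wy":0,"wz":0.0695,"tx":0,"ty":0,"tz":0,"grip":0},{"wx":0,"wy":0,"wz":0.0695,"tx":0,"ty":0,"tz":0,"grip":0},{"wx":0,"wy":0,"wz":0.0695,"tx":0,"ty":0,"tz":0,"grip":0}]'; python3 p2.py
```

```text
clock: 13.4
ee_pos: [0.4223, 0.0906, 0.1921]
tool_rot: [-0.676, 0.683, 0.183, 0.206]
wrist_force: [0.5, -0.3, -3.7]
finger_gap: 0.0195
clock: 14.2
ee_pos: [0.4235, 0.0904, 0.1916]
tool_rot: [0.707, -0.707, 0.011, -0.012]
wrist_force: [0.5, 0.5, -2.5]
finger_gap: 0.0197
[0.4235 0.0904 0.1916] [ 0.1839  0.1121  1.9006 -0.0002  1.1274 -1.353 ] [ 0.4516  0.45   -2.4924] 0.019701026192520746
A-C (array([-0.344 ,  0.1598, -0.0541]), array([-0.0002,  0.0011,  0.0014]))
C-V (array([ 12.8153,   7.3   , -31.1617]), array([0.    , 0.2164, 0.    ]))
[ 0.2111  0.109   1.9088  0.0001  1.1239 -1.3248] 0.0
[-0.141   0.227   1.8602  0.      1.0545 -1.677 ] 0.0
[-0.3981  0.4077  1.6886  0.      1.0454 -1.7176] 0.0
[-0.3981  0.5191  1.7977  0.0001  0.8249 -1.7176] 0.0
```

The tool was 6° off the panel normal, so the bar still slopes about 6°. I'll level it, then measure the bar in the hand.

```bash
python3 -m crank '[{"wx":0,"wy":0,"wz":0.053,"tx":0,"ty":0,"tz":0,"grip":0},{"wx":0,"wy":0,"wz":0.053,"tx":0,"ty":0,"tz":0,"grip":0},{"wx":0,"wy":0,"wz":0,"tx":0,"ty":0,"tz":0,"grip":0}]'; cat > p3.py <<'E'
from kin import *
import cv2,sys
np.set_printoptions(precision=4,suppress=True)
o_,P,R=now();print(P,o_["joints"],o_["wrist_force"],o_["finger_gap"],"\n",R)
G=P-.019*R[:,1];u=R[:,0]*np.cos(.105)+R[:,1]*np.sin(-.105)
print("grasp",G)
for s_ in(1,-1):
    E_=G+s_*.08*u;print("pred end",E_,proj("side",E_),proj("top",E_))
s=r.get_image("side");t=r.get_image("top");cv2.imwrite("pics/%s_s.png"%sys.argv[1],s);cv2.imwrite("pics/%s_t.png"%sys.argv[1],t)
a=proj("side",G).astype(int);b=proj("top",G).astype(int);print("crop origins",a-70,b-60)
w=np.hstack([cv2.resize(im[max(c[1]-h_,0):c[1]+h_,c[0]-h_:c[0]+h_],(400,400),interpolation=cv2.INTER_CUBIC) for im,c,h_ in((s,a,70),(t,b,60))])
cv2.imwrite("pics/%s.png"%sys.argv[1],w)
E
python3 p3.py f
```

```text
clock: 14.5
ee_pos: [0.4247, 0.0904, 0.1909]
tool_rot: [0.707, -0.706, 0.048, 0.024]
wrist_force: [-1.5, -1.3, -4.0]
finger_gap: 0.0193
[0.4247 0.0904 0.1909] [ 0.1675  0.1697  1.8367  0.0215  1.2353 -1.377 ] [-1.5046 -1.3078 -4.0219] 0.01930643564804033 
 [[ 0.9942 -0.1019  0.0344]
 [-0.0343  0.0033  0.9994]
 [-0.102  -0.9948 -0.0002]]
grasp [0.4266 0.0903 0.2098]
pred end [0.5066 0.0875 0.21  ] [263.7405 222.997 ] [213.4033 220.531 ]
pred end [0.3467 0.093  0.2095] [357.3445 239.6778] [212.2646 290.3435]
crop origins [239 161] [152 195]
```

View pics/f.png

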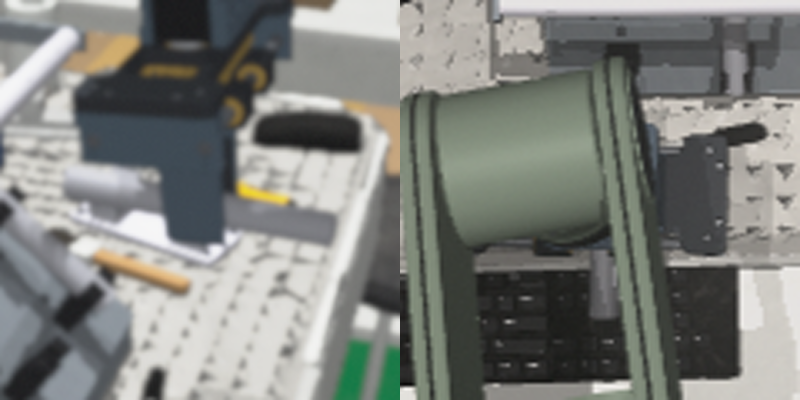

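Both ends of the bar are within about 2 mm of prediction, left end (263,225) and right end (356,240), so it sits centred and level in the jaws. I'll move sideways first, then over the V-rest.

```bash
python3 -m crank '[{"wx":0,"wy":0,"wz":0,"tx":0.1,"ty":0,"tz":-2.5,"grip":0},{"wx":0,"wy":0,"wz":0,"tx":0.13,"ty":0,"tz":-4,"grip":0},{"wx":0,"wy":0,"wz":0,"tx":0.13,"ty":0,"tz":-4,"grip":0},{"wx":0,"wy":0,"wz":0,"tx":0.13,"ty":0,"tz":-4,"grip":0},{"wx":0,"wy":0,"wz":0,"tx":0.13,"ty":0,"tz":-4,"grip":0},{"wx":0,"wy":0,"wz":0,"tx":0.13,"ty":0,"tz":-4,"grip":0},{"wx":0,"wy":0,"wz":0,"tx":0.13,"ty":0,"tz":-4,"grip":0},{"wx":0,"wy":0,"wz":0,"tx":0.1,"ty":0,"tz":-3,"grip":0}]'; cat > p4.py <<'E'
from kin import *
import sys
np.set_printoptions(precision=4,suppress=True)
o_,P,R=now();print(P,o_["joints"],o_["wrist_force"],o_["finger_gap"])
S=np.array([.5372,-.2259,.036]) if len(sys.argv)<3 else np.array([float(sys.argv[2]),float(sys.argv[3]),.036])
yaw=-14.4 if len(sys.argv)<5 else float(sys.argv[4])
Rv=tgt(yaw,0,1)@Ro.from_rotvec([0,0,.105]).as_matrix()
print(Rv)
T=S+[0,0,float(sys.argv[1])]+.019*Rv[:,1]
print(delta(P,R,T,Rv));print("world",T-P);print("in target axes cm",Rv.T@(T-P)*100);print("down 1cm in tool",Rv.T@[0,0,-1]);print(ik(T,Rv,o_["joints"]))
E
python3 p4.py .1
```

```text
clock: 15.4
ee_pos: [0.4213, -0.2069, 0.1906]
tool_rot: [0.706, -0.706, 0.048, 0.024]
wrist_force: [0.6, 0.3, -2.7]
finger_gap: 0.0191
[ 0.4213 -0.2069  0.1906] [-0.4504  0.2215  1.7694 -0.0452  1.2439 -1.9697] [ 0.6109  0.3031 -2.7069] 0.019137335902244017
[[ 0.9632 -0.1015  0.2487]
 [-0.2473  0.0261  0.9686]
 [-0.1048 -0.9945  0.    ]]
(array([12.1455,  6.1455, -1.4397]), array([0.0241, 0.2152, 0.0029]))
world [ 0.114  -0.0185 -0.0735]
in target axes cm [12.206   6.1057  1.0418]
down 1cm in tool [0.1048 0.9945 0.    ]
(array([-0.3902,  0.4565,  1.6104, -0.0157,  1.1789, -1.7029]), np.float64(1.8068879725774423e-13))
```

```bash
python3 -m crank '[{"wx":0.008,"wy":0.072,"wz":0.001,"tx":0,"ty":0,"tz":0,"grip":0},{"wx":0.008,"wy":0.072,"wz":0.001,"tx":0,"ty":0,"tz":0,"grip":0},{"wx":0.008,"wy":0.072,"wz":0.001,"tx":0,"ty":0,"tz":0,"grip":0}]'; python3 -m crank '[{"wx":0,"wy":0,"wz":0,"tx":2,"ty":0.6,"tz":0.18,"grip":0},{"wx":0,"wy":0,"wz":0,"tx":2,"ty":1,"tz":0.18,"grip":0},{"wx":0,"wy":0,"wz":0,"tx":2,"ty":1.1,"tz":0.18,"grip":0},{"wx":0,"wy":0,"wz":0,"tx":2,"ty":1.1,"tz":0.18,"grip":0},{"wx":0,"wy":0,"wz":0,"tx":2,"ty":1.1,"tz":0.18,"grip":0},{"wx":0,"wy":0,"wz":0,"tx":2.2,"ty":1.2,"tz":0.14,"grip":0},{"wx":0,"wy":0,"wz":0,"tx":0,"ty":0,"tz":0,"grip":0},{"wx":0,"wy":0,"wz":0,"tx":0,"ty":0,"tz":0,"grip":0}]'; python3 p4.py .1; python3 p3.py g
```

```text
clock: 15.7
ee_pos: [0.4214, -0.2049, 0.1904]
tool_rot: [0.705, -0.695, 0.127, -0.053]
wrist_force: [-0.0, 1.3, -3.6]
finger_gap: 0.0191
clock: 16.5
ee_pos: [0.535, -0.2228, 0.1163]
tool_rot: [0.706, -0.696, 0.126, -0.05]
wrist_force: [-0.1, 0.2, -3.2]
finger_gap: 0.0194
[ 0.535  -0.2228  0.1163] [-0.4053  0.4569  1.6121 -0.0172  1.1797 -1.7179] [-0.1209  0.2322 -3.1851] 0.01935128650665734
[[ 0.9632 -0.1015  0.2487]
 [-0.2473  0.0261  0.9686]
 [-0.1048 -0.9945  0.    ]]
(array([ 0.0815, -0.0899, -0.2417]), array([-0.0006,  0.0006, -0.0032]))
world [ 0.0003 -0.0026  0.0008]
in target axes cm [ 0.0819 -0.0895 -0.2417]
down 1cm in tool [0.1048 0.9945 0.    ]
(array([-0.3902,  0.4565,  1.6104, -0.0157,  1.1789, -1.7029]), np.float64(1.0678741776372689e-11))
[ 0.535  -0.2228  0.1163] [-0.4053  0.4569  1.6121 -0.0172  1.1797 -1.7179] [-0.1209  0.2322 -3.1851] 0.01935128650665734 
 [[ 0.9631 -0.1045  0.2482]
 [-0.2467  0.0275  0.9687]
 [-0.108  -0.9942  0.0007]]
grasp [ 0.537  -0.2234  0.1352]
pred end [ 0.6145 -0.2432  0.1349] [266.0445 183.6435] [350.0378 174.8422]
pred end [ 0.4595 -0.2035  0.1354] [325.4817 198.6206] [336.1129 237.9149]
crop origins [224 120] [283 146]
```

View pics/g.png

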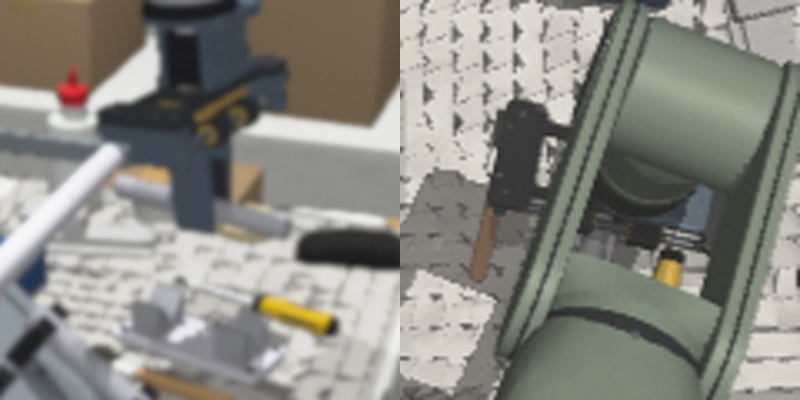

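The side crop shows the bar held level over the V-rest, ends at (118,183) and (288,228). Before lowering I'll refine the V-rest position, using the unobstructed first pictures.

```bash
python3 - <<'E'
import cv2,numpy as np
t=cv2.imread("pics/top0.png"); s=cv2.imread("pics/side0.png")
a=cv2.resize(t[176:241,316:361],None,fx=8,fy=8,interpolation=cv2.INTER_CUBIC)
b=cv2.resize(s[212:262,258:318],None,fx=7,fy=7,interpolation=cv2.INTER_CUBIC)
w=np.zeros((520,790,3),np.uint8);w[:520,:360]=a;w[:350,365:785]=b;cv2.imwrite("pics/v.png",w)
# plate white mask in top + block gray mask
hsv=cv2.cvtColor(t,cv2.COLOR_BGR2HSV)
E
```

```text
(no output)
```

View pics/v.png

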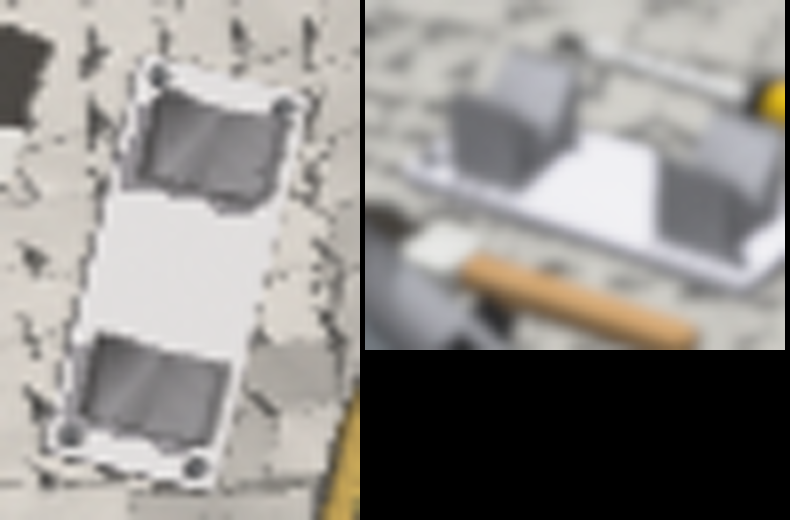

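```bash
python3 - <<'E'
from h import *
np.set_printoptions(precision=4,suppress=True)
V=lambda p:un(p,8,(316,176)); S=lambda p:un((p[0]-365,p[1]),7,(258,212))
def rect(c,nm):
    c=np.array(c);d=(c[0]+c[1])-(c[2]+c[3]);e=(c[0]+c[3])-(c[1]+c[2])
    print(nm,c.mean(0),np.degrees(np.arctan2(d[1],d[0])),np.degrees(np.arctan2(e[1],e[0]))-90,np.linalg.norm(d)/2,np.linalg.norm(e)/2)
rect([onz("top",V(p),.008) for p in[(140,58),(302,92),(215,490),(50,455)]],"corners")
rect([onz("top",V(p),.009) for p in[(157,75),(284,107),(196,467),(70,433)]],"screws")
# blocks tops
for b in([(170,95),(288,118),(265,205),(150,182)],[(97,335),(230,362),(215,445),(83,412)]):
    rect([onz("top",V(p),.038) for p in b],"block")
S0=np.array([.5372,-.2259]);y=np.radians(-14.4)
def W(x,yy,z): return np.array([S0[0]+x*np.cos(y)-yy*np.sin(y),S0[1]+x*np.sin(y)+yy*np.cos(y),z])
def sc(p): return ((p[0]-258+.5)*7-.5+365,(p[1]-212+.5)*7-.5)
print("pred side-crop px: plate corners",[np.round(sc(proj("side",W(x,yy,.008)))) for x,yy in((.07,.03),(-.07,.03),(-.07,-.03))])
print("near-face top corners of blocks", [np.round(sc(proj("side",W(x,.022,.038)))) for x in(.056,.028,-.028,-.056)])
print("V bottoms", [np.round(sc(proj("side",W(x,0,.022)))) for x in(.056,.028,-.028,-.056)])
E
```

```text
corners [ 0.5364 -0.2252  0.008 ] -14.417695609540784 -13.40431549054118 0.13865427756700247 0.05667163341395112
screws [ 0.5374 -0.2251  0.009 ] -15.558485650009294 -16.119203066538077 0.12574780084879808 0.04429616643049758
block [ 0.5753 -0.2367  0.038 ] -15.751179110061239 -12.658793478181352 0.02997696055788246 0.03948445939748886
block [ 0.4965 -0.2134  0.038 ] -12.150263329022655 -14.242147019189261 0.026976322642267764 0.04499039756900507
pred side-crop px: plate corners [array([403., 166.]), array([753., 277.]), array([834., 202.])]
near-face top corners of blocks [array([449.,  92.]), array([517., 113.]), array([658., 156.]), array([731., 178.])]
V bottoms [array([482., 108.]), array([549., 128.]), array([688., 170.]), array([760., 192.])]
```

```bash
python3 p4.py .03 .5368 -.2253 -14.9
```

```text
[ 0.5349 -0.223   0.1172] [-0.4057  0.4554  1.612  -0.0172  1.1798 -1.7179] [-0.4292  0.1441 -3.6307] 0.01973348780030732
[[ 0.9611 -0.1013  0.2571]
 [-0.2557  0.0269  0.9664]
 [-0.1048 -0.9945  0.    ]]
(array([ 0.7866,  6.964 , -0.173 ]), array([ 0.0004,  0.0088, -0.0018]))
world [-0.     -0.0017 -0.0701]
in target axes cm [ 0.7754  6.9654 -0.169 ]
down 1cm in tool [0.1048 0.9945 0.    ]
(array([-0.39  ,  0.5262,  1.6907, -0.0158,  1.029 , -1.6919]), np.float64(2.220446049250313e-15))
```

```bash
python3 -m crank '[{"wx":0,"wy":0.009,"wz":-0.002,"tx":0.1,"ty":1,"tz":-0.17,"grip":0},{"wx":0,"wy":0,"wz":0,"tx":0.13,"ty":1.2,"tz":0,"grip":0},{"wx":0,"wy":0,"wz":0,"tx":0.13,"ty":1.2,"tz":0,"grip":0},{"wx":0,"wy":0,"wz":0,"tx":0.13,"ty":1.2,"tz":0,"grip":0},{"wx":0,"wy":0,"wz":0,"tx":0.13,"ty":1.2,"tz":0,"grip":0},{"wx":0,"wy":0,"wz":0,"tx":0.13,"ty":1.2,"tz":0,"grip":0},{"wx":0,"wy":0,"wz":0,"tx":0,"ty":0,"tz":0,"grip":0},{"wx":0,"wy":0,"wz":0,"tx":0,"ty":0,"tz":0,"grip":0}]'; python3 p4.py 0 .5368 -.2253 -14.9; python3 p3.py k
```

```text
clock: 17.4
ee_pos: [0.535, -0.2249, 0.0458]
tool_rot: [0.705, -0.695, 0.129, -0.055]
wrist_force: [0.1, 0.8, -3.5]
finger_gap: 0.0197
[ 0.535  -0.2249  0.0458] [-0.4086  0.5282  1.6908 -0.0184  1.0275 -1.7087] [ 0.1415  0.7901 -3.4756] 0.01973453759316221
[[ 0.9611 -0.1013  0.2571]
 [-0.2557  0.0269  0.9664]
 [-0.1048 -0.9945  0.    ]]
(array([0.2858, 2.8587, 0.0038]), array([ 0.0001, -0.0003, -0.0009]))
world [-0.0002  0.0001 -0.0287]
in target axes cm [0.2831 2.859  0.0035]
down 1cm in tool [0.1048 0.9945 0.    ]
(array([-0.39  ,  0.5609,  1.7186, -0.0165,  0.9664, -1.6907]), np.float64(4.6931842831871317e-14))
[ 0.535  -0.2249  0.0458] [-0.4086  0.5282  1.6908 -0.0184  1.0275 -1.7087] [ 0.1415  0.7901 -3.4756] 0.01973453759316221 
 [[ 0.9609 -0.1022  0.2574]
 [-0.2559  0.0271  0.9663]
 [-0.1057 -0.9944 -0.0001]]
grasp [ 0.537  -0.2254  0.0647]
pred end [ 0.6143 -0.246   0.0647] [266.4669 209.3181] [347.2161 178.4009]
pred end [ 0.4597 -0.2048  0.0648] [323.8377 226.0093] [333.4172 238.035 ]
crop origins [224 147] [280 148]
```

View pics/k.png

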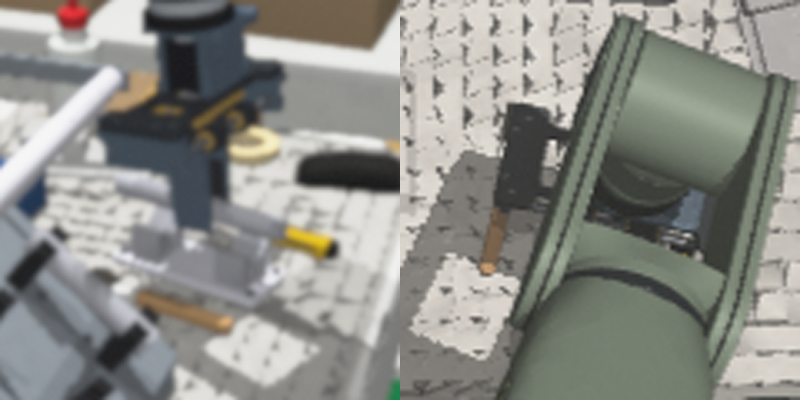

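The bar now sits parallel just above both Vs, with the finger in the gap between the blocks. I'll lower it in small steps and watch the force.

```bash
python3 -m crank '[{"wx":0,"wy":0,"wz":0,"tx":0.05,"ty":0.5,"tz":0,"grip":0},{"wx":0,"wy":0,"wz":0,"tx":0.05,"ty":0.5,"tz":0,"grip":0},{"wx":0,"wy":0,"wz":0,"tx":0.05,"ty":0.5,"tz":0,"grip":0},{"wx":0,"wy":0,"wz":0,"tx":0.05,"ty":0.5,"tz":0,"grip":0},{"wx":0,"wy":0,"wz":0,"tx":0,"ty":0,"tz":0,"grip":0}]'; python3 -m crank '[{"wx":0,"wy":0,"wz":0,"tx":0.03,"ty":0.3,"tz":0,"grip":0},{"wx":0,"wy":0,"wz":0,"tx":0.02,"ty":0.2,"tz":0,"grip":0},{"wx":0,"wy":0,"wz":0,"tx":0,"ty":0,"tz":0,"grip":0}]'; python3 -m crank '[{"wx":0,"wy":0,"wz":0,"tx":0.01,"ty":0.1,"tz":0,"grip":0},{"wx":0,"wy":0,"wz":0,"tx":0,"ty":0,"tz":0,"grip":0}]'; python3 p4.py 0 .5368 -.2253 -14.9
```

```text
clock: 18.0
ee_pos: [0.5343, -0.2246, 0.0251]
tool_rot: [0.705, -0.695, 0.129, -0.054]
wrist_force: [0.8, -0.6, -3.6]
finger_gap: 0.0193
clock: 18.3
ee_pos: [0.535, -0.2247, 0.0211]
tool_rot: [0.705, -0.695, 0.129, -0.055]
wrist_force: [-0.9, 0.6, -2.7]
finger_gap: 0.0197
clock: 18.5
ee_pos: [0.5351, -0.2247, 0.0206]
tool_rot: [0.705, -0.695, 0.129, -0.055]
wrist_force: [-0.1, 0.7, 1.8]
finger_gap: 0.0194
[ 0.5351 -0.2247  0.0206] [-0.4085  0.5568  1.7152 -0.0186  0.9736 -1.7074] [-0.089   0.6889  1.7662] 0.0193727555350187
[[ 0.9611 -0.1013  0.2571]
 [-0.2557  0.0269  0.9664]
 [-0.1048 -0.9945  0.    ]]
(array([ 0.0209,  0.3532, -0.0134]), array([-0.0001, -0.0005, -0.    ]))
world [-0.0002 -0.0001 -0.0035]
in target axes cm [ 0.0209  0.3532 -0.0134]
down 1cm in tool [0.1048 0.9945 0.    ]
(array([-0.39  ,  0.5609,  1.7186, -0.0165,  0.9664, -1.6907]), np.float64(3.296924460893831e-11))
```

```bash
python3 -m crank '[{"wx":0,"wy":0,"wz":0,"tx":0.01,"ty":0.1,"tz":0,"grip":0},{"wx":0,"wy":0,"wz":0,"tx":0,"ty":0,"tz":0,"grip":0}]'; python3 -m crank '[{"wx":0,"wy":0,"wz":0,"tx":0.01,"ty":0.1,"tz":0,"grip":0},{"wx":0,"wy":0,"wz":0,"tx":0,"ty":0,"tz":0,"grip":0}]'; python3 p3.py m;  python3 - <<'E'
from h import *
print(r.observe()["wrist_torque"])
import cv2
s=cv2.imread("pics/m_s.png");cv2.imwrite("pics/m2.png",cv2.resize(s[195:255,255:335],None,fx=9,fy=9,interpolation=cv2.INTER_CUBIC))
E
```

```text
clock: 18.7
ee_pos: [0.5351, -0.2248, 0.0205]
tool_rot: [0.705, -0.695, 0.128, -0.055]
wrist_force: [-0.7, 2.3, 7.4]
finger_gap: 0.0196
clock: 18.9
ee_pos: [0.5351, -0.2248, 0.0204]
tool_rot: [0.705, -0.695, 0.128, -0.055]
wrist_force: [-3.0, 2.5, 12.2]
finger_gap: 0.0192
[ 0.5351 -0.2248  0.0204] [-0.4085  0.5568  1.7156 -0.0187  0.9725 -1.7072] [-2.9952  2.4759 12.1786] 0.019167188117702107 
 [[ 0.9609 -0.1007  0.2579]
 [-0.2565  0.0268  0.9662]
 [-0.1042 -0.9946 -0.0001]]
grasp [ 0.537  -0.2253  0.0393]
pred end [ 0.6143 -0.2459  0.0394] [266.4328 218.3707] [345.8751 179.5555]
pred end [ 0.4598 -0.2047  0.0393] [323.2097 235.6276] [332.2835 238.0804]
crop origins [223 156] [279 148]
[ 0.5717992   0.65336817 -0.21301134]
```

View pics/m2.png

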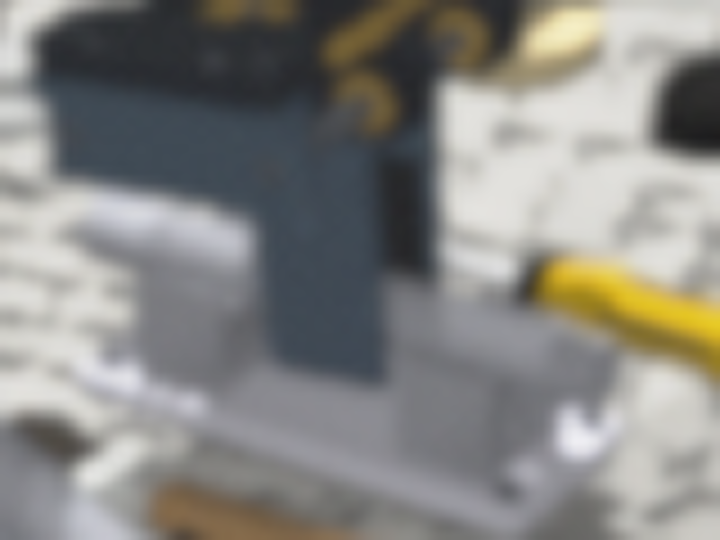

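Contact is firm (12 N, almost no further descent) and the picture shows the bar down in both blocks, ends near (264,220) and (323,236). I'll ease the preload and release.

```bash
python3 -m crank '[{"wx":0,"wy":0,"wz":0,"tx":-0.01,"ty":-0.13,"tz":0,"grip":0},{"wx":0,"wy":0,"wz":0,"tx":0,"ty":0,"tz":0,"grip":0}]'; python3 -m crank '[{"wx":0,"wy":0,"wz":0,"tx":0,"ty":0,"tz":0,"grip":0.3},{"wx":0,"wy":0,"wz":0,"tx":0,"ty":0,"tz":0,"grip":0.4},{"wx":0,"wy":0,"wz":0,"tx":0,"ty":0,"tz":0,"grip":0.5},{"wx":0,"wy":0,"wz":0,"tx":0,"ty":0,"tz":0,"grip":0.5}]'; python3 p3.py p;  python3 - <<'E'
import cv2
s=cv2.imread("pics/p_s.png");cv2.imwrite("pics/p2.png",cv2.resize(s[195:255,255:335],None,fx=9,fy=9,interpolation=cv2.INTER_CUBIC))
E
```

```text
clock: 19.2
ee_pos: [0.5351, -0.2247, 0.0205]
tool_rot: [0.705, -0.695, 0.128, -0.055]
wrist_force: [-0.7, 2.6, 7.5]
finger_gap: 0.0191
clock: 19.6
ee_pos: [0.5349, -0.225, 0.0191]
tool_rot: [0.705, -0.695, 0.129, -0.055]
wrist_force: [-0.9, 1.0, -0.4]
finger_gap: 0.0454
[ 0.5349 -0.225   0.0191] [-0.4088  0.5588  1.7163 -0.0193  0.9709 -1.7076] [-0.9294  1.028  -0.3885] 0.0453681688300659 
 [[ 0.9609 -0.1019  0.2573]
 [-0.2559  0.0268  0.9663]
 [-0.1053 -0.9944 -0.0003]]
grasp [ 0.5368 -0.2255  0.038 ]
pred end [ 0.6141 -0.2461  0.0379] [266.5327 218.8773] [345.8663 179.6987]
pred end [ 0.4595 -0.2049  0.038 ] [323.3013 236.0748] [332.3305 238.1691]
crop origins [223 157] [279 148]
```

View pics/p2.png

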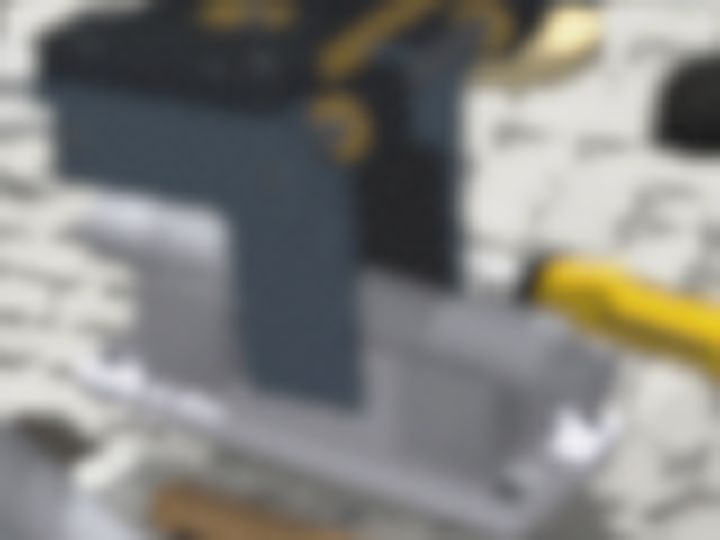

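Released, and the bar stayed put. I'll withdraw straight up, then move aside to inspect.

```bash
python3 -m crank '[{"wx":0,"wy":0,"wz":0,"tx":-0.05,"ty":-0.5,"tz":0,"grip":0.5},{"wx":0,"wy":0,"wz":0,"tx":-0.1,"ty":-1,"tz":0,"grip":0.5},{"wx":0,"wy":0,"wz":0,"tx":-0.16,"ty":-1.5,"tz":0,"grip":0.5},{"wx":0,"wy":0,"wz":0,"tx":-0.26,"ty":-2.5,"tz":0,"grip":0.5},{"wx":0,"wy":0,"wz":0,"tx":-0.31,"ty":-3,"tz":0,"grip":0.5},{"wx":0,"wy":0,"wz":0,"tx":-0.31,"ty":-3,"tz":0,"grip":0.5},{"wx":0,"wy":0,"wz":0,"tx":-0.31,"ty":-3,"tz":0,"grip":0.5}]'; python3 -m crank '[{"wx":0,"wy":0,"wz":0,"tx":-3,"ty":0,"tz":-2,"grip":0.5},{"wx":0,"wy":0,"wz":0,"tx":-3.5,"ty":0,"tz":-3,"grip":0.5},{"wx":0,"wy":0,"wz":0,"tx":-3.5,"ty":0,"tz":-3,"grip":0.5},{"wx":0,"wy":0,"wz":0,"tx":-3.5,"ty":0,"tz":-3,"grip":0.5},{"wx":0,"wy":0,"wz":0,"tx":-3,"ty":0,"tz":-3,"grip":0.5},{"wx":0,"wy":0,"wz":0,"tx":-1,"ty":0,"tz":-3,"grip":0.5},{"wx":0,"wy":0,"wz":0,"tx":0,"ty":0,"tz":-3,"grip":0.5},{"wx":0,"wy":0,"wz":0,"tx":0,"ty":0,"tz":0,"grip":0.5}]'; python3 - <<'E'
from h import *
import cv2
t=r.get_image("top"); s=r.get_image("side");cv2.imwrite("pics/z_t.png",t);cv2.imwrite("pics/z_s.png",s)
a=cv2.resize(t[176:241,316:361],None,fx=8,fy=8,interpolation=cv2.INTER_CUBIC)
b=cv2.resize(s[212:262,258:318],None,fx=7,fy=7,interpolation=cv2.INTER_CUBIC)
w=np.zeros((520,790,3),np.uint8);w[:520,:360]=a;w[:350,365:785]=b;cv2.imwrite("pics/z.png",w)
cv2.imwrite("pics/z2.png",t)
E
```

```text
clock: 20.4
ee_pos: [0.5352, -0.2249, 0.1674]
tool_rot: [0.705, -0.696, 0.128, -0.055]
wrist_force: [0.6, -0.5, -0.1]
finger_gap: 0.0457
clock: 21.2
ee_pos: [0.3147, -0.3763, 0.1847]
tool_rot: [0.704, -0.696, 0.129, -0.057]
wrist_force: [-0.6, 1.1, 0.3]
finger_gap: 0.0458
```

View pics/z.png

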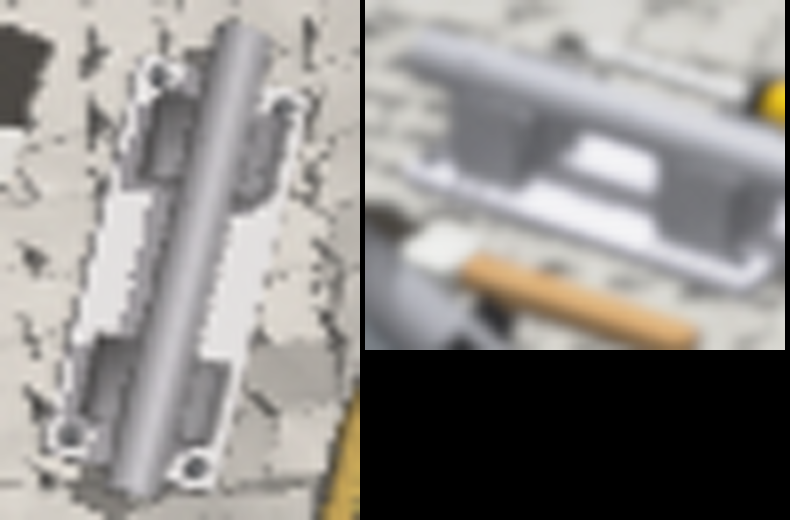

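View pics/z2.png

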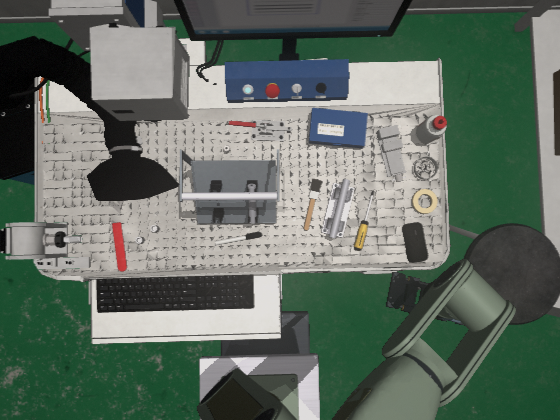

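View pics/z_s.png

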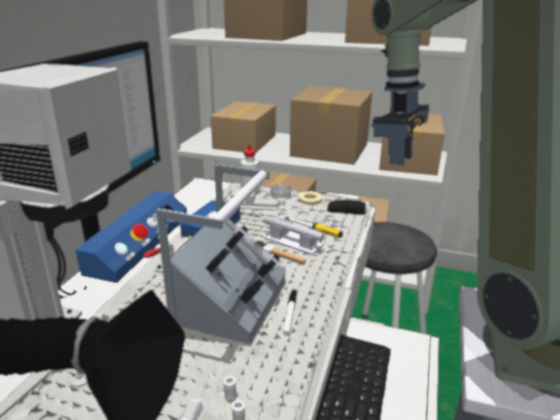

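```bash
python3 - <<'E'
from h import *
np.set_printoptions(precision=4,suppress=True)
V=lambda p:un(p,8,(316,176))
a=onz("top",V((243,28)),.036);b=onz("top",V((135,488)),.036)
m=(a+b)/2;d=a-b;print(a,b,m,np.linalg.norm(d),np.degrees(np.arctan2(d[1],d[0])))
y=np.radians(-14.7);e=m[:2]-[.5368,-.2253];print("along",e@[np.cos(y),np.sin(y)],"across",e@[-np.sin(y),np.cos(y)])
sc=lambda p:(round((p[0]-258+.5)*7-.5+365),round((p[1]-212+.5)*7-.5))
u=d/np.linalg.norm(d)
for z in(.036,.040): print([sc(proj("side",m+[0,0,z-.036]+s*.08*u)) for s in(1,-1)])
o=r.observe();print(o["clock"],o["joint_vel"],o["wrist_force"])
E
```

```text
[ 0.6161 -0.2466  0.036 ] [ 0.4638 -0.2056  0.036 ] [ 0.5399 -0.2261  0.036 ] 0.1577260465437359 -15.083430241666251
along 0.003212103886347118 across 4.257139857864428e-05
[(420, 54), (816, 175)]
[(420, 44), (816, 164)]
21.3 [ 0.0277 -0.003   0.0174  0.0025 -0.0003  0.0007] [ 0.6013  0.2291 -0.609 ]
```

```bash
python3 -c "
from rig import r
print(r.sign_off())"
```

```text
the job is handed in; nothing more can be done
None
```

I snapped the long bar (the one in the +y row) out of its clips with a pull of about 14 N. I carried it level to the base plate, lowered it into both V-blocks, opened the gripper, backed off and handed in at about 21.3 s.

**Bar placement:** the last pictures, taken about 1.7 s after I let go, show the bar across both blocks. It is about 3 mm off centre along the Vs and 0 mm across. Its direction is -15.1° against about -14.7° for the plate, and its length measured 158 mm (160 mm actual).

**Rest of the scene:** the short bar is still in its clips. The arm was clear of everything, with under 1 N at the wrist.

**Two things that did not go as planned:**
- **Wrist joint limits:** two wrist joints came close to their range limits on the first approach. I changed to the half-turn grasp and leaned the gripper 6° off the panel normal, still pulling along the normal.
- **Contact height:** the bar touched the blocks with the grasp point reading about 3 mm above the expected seat height. I took this as the bar sitting slightly off in the jaws. The final side view fits the seat height to within about 2 mm, but I had no finer height check.

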